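Clamp a brass crystal in the rack gauge up to the clutch click

TASK

Stand the brass crystal, pins up, on the gauge's bed in the middle of the jaws between the anvil and the open jaw, and let go of it. Then turn the gauge's ratchet thimble clockwise (seen from above) until the jaw grips the crystal and the slip clutch gives, stop right there because the clutch slips only a little before it locks and would crush the crystal, and let go, leaving the crystal clamped. Move the jaw only with the thimble, and leave the valve rack, meter, coil and lid where they are.

Things in the scene. Friction and masses are not known exactly. Their poses are not given: they have to be found in the camera images.
- crystal_mid (a point): Brass crystal, a plain upright box 34 (its x) x 18 (its y) x 36 mm high, about 0.1 kg, with two 9 mm pins on top (16 mm apart along x). This point is its centre, 18 mm above its underside; z up. It must stand with its 34 mm length along the gauge's x, so that the jaws close on its large faces: hold it by the two ends of that length (the pads then clear the 24 mm wide jaws).
- crystal: The same brass crystal; origin at the centre of its underside.
- gauge: Rack gauge fixed to the bench. Grey base plate 80 (x) x 220 (y) x 12 mm, origin at the centre of its underside, z up. Its top is the bed the crystal stands on. Along its y, all at x = 0: anvil near the -y end, jaw, then a grey gear housing (50 x 50 mm, top 38 mm above the bench, centred at y = +62 mm) with the thimble on top. A steel rack bar runs from jaw to housing.
- anvil_face (a point): Centre of the anvil's face that looks to the gauge's +y, 25.5 mm above the bench. Steel block 24 mm wide (x), 22 mm long, top 38.5 mm above the bench. Locked in place, at gauge y -76 to -70 mm (differs from time to time).
- jaw: The same sliding jaw; origin on its face at the foot of the block, axes as the gauge's. The block is a sleeve with 0 to 16 mm of hidden play over the rack's core: when the crystal stops it, the thimble first pushes the play out (jaw still, about 4 N on the crystal) and only then squeezes. So the stop of the jaw does not tell when the clutch gives.
- jaw_face (a point): Centre of the sliding jaw's face that looks to the gauge's -y, 25.5 mm above the bench. Steel block 24 mm wide (x), 44 mm long, as high as the anvil. It starts at gauge y -12 to -44 mm, 26 to 64 mm from the anvil face, and moves to -y, 15 mm per radian of thimble turn. It stays where it is left (slide friction 8 N).
- knob_axis (a point): Point on the thimble's upright axis, 60 mm above the bench, a good gripping height (fixed to the gauge, does not turn). The thimble is a fluted steel cylinder 36 mm in diameter, from 44 to 78 mm above the bench. Clockwise from above closes the jaw; it needs 1.6 to 3.4 rad to the slip, so regrasp once or more.
- knob: The turning thimble itself; origin on its axis 40 mm above the bench. It is springy (3 Nm/rad). It runs the jaw at about 0.12 Nm (0.18 while the jaw's play is pushed out); once the crystal is squeezed the torque climbs within 0.1 rad to 0.40 Nm, where the clutch slips (about 18 N on the crystal). After 0.25 rad of slip in all it locks and the torque climbs again; over 32 N the crystal is ruined.
- valve_rack: Bystander: wooden rack 75 x 190 x 30 mm with three glass valves standing in its holes, up to 120 mm high. Origin centre of underside.
- meter: Bystander: grey steel meter case 90 x 90 x 50 mm lying with its round glass face up. Origin centre of underside.
- coil: Bystander: copper tube coil, 68 mm across, 35 mm high, with two short tails to its +x. Origin centre of underside.
- carton_lid: Bystander: brown bakelite carton lid lying upturned, 100 x 70 x 22 mm, 3 mm walls. Origin centre of underside.
Things that resemble listed ones, but are neither listed nor needed, are in the scene too. There is more than one size of the crystal; the job needs the largest.

How it is judged (in metres and radians):
On the way, in this order (a step that is already met when the one before it is completed fails the run):
1. the crystal stands upright on the bed between anvil and jaw, let go (x of crystal_mid in the frame of gauge between -0.008 and 0.008 m and z of crystal_mid in the frame of gauge between 0.027 and 0.034 m and y of crystal_mid in the frame of anvil_face above 0.006 m and y of crystal_mid in the frame of jaw_face below -0.006 m and angle between crystal_mid's own z axis and vertical below 0.1 rad and contact force between the fingers and crystal below 0.1 N and linear speed of crystal below 0.02 m/s), for 0.2 s.
2. the jaw squeezes the crystal with the clutch's slipping force (over 15 N), no finger on the crystal (contact force between jaw and crystal above 15 N and contact force between the fingers and crystal below 0.1 N), for 0.1 s.
At the end, for the whole second after the job is handed in: The crystal stands upright (within 0.1 rad) on the bed, its centre within 8 mm of the jaws' middle line, still clamped between anvil and jaw (jaw force over 2.5 N), at rest (x of crystal_mid in the frame of gauge between -0.008 and 0.008 m and z of crystal_mid in the frame of gauge between 0.027 and 0.034 m and y of crystal_mid in the frame of anvil_face above 0.006 m and y of crystal_mid in the frame of jaw_face below -0.006 m and angle between crystal_mid's own z axis and vertical below 0.1 rad and contact force between jaw and crystal above 2.5 N and linear speed of crystal below 0.01 m/s); the robot touches nothing.
It fails at once if the crystal is squeezed by the jaw with more than 32 N (contact force between jaw and crystal above 32 N).
It fails at once if the jaw is pushed by the robot with more than 6 N instead of being moved with the thimble (contact force between the arm and jaw above 6 N).
It fails at once if the valve rack, meter, coil or lid is moved more than 15 mm (distance of any of valve_rack, meter, coil, carton_lid from where it was at the start of the episode above 0.015 m).
It also fails if it takes over 72 s, if anything falls off the work surface, if the arm or the gripper's body presses on something with over 40 N, if the wrist force passes 120 N, or if a joint passes its speed limit or range.

ROBOT

A 6-joint arm with a two-finger parallel gripper is mounted at the origin on the work surface. World frame = base frame: x ahead of the robot, y to its left, z up, the work surface at z = 0. Lengths are in mm, angles in degrees, forces in N, time in s.
With the tool pointing down it reaches from about 350 to 850 mm from the base axis. Payload 8.1 kg.
Tool frame: the origin (TCP) lies at the very end of the fingers, on their centre line; the grasp point (between the pads) lies 19 mm behind it; x points along the fingers, y is the direction in which the jaws open and shut, and the axes are right-handed (so a half turn about x gives the same grasp; the last joint's range is limited). The gripper opens to 85 mm and grips with 20 to 120 N. Pads are 22 mm wide; open, the fingers measure 114 mm over their backs; the gripper's body (76 mm by 85 mm) begins 54 mm behind the grasp point. The pads swing forward as they close: fully open they stand 13 mm farther back than shut.
Start: joints at [-76.284, 7.471, 85.268, -0, 87.261, -4.893], TCP at [191.492, -568.626, 193.192] pointing down, gripper open.
Joint ranges: [-169.43, 169.43], [-51.17, 129.36], [1.28, 143.12], [-76.62, 256.62], [0, 156.53], [-152.29, 152.29]. Speed limits (degrees/s): [136.94, 136.94, 159.86, 180, 180, 180].

INTERFACE

Orientations are given as [roll, pitch, yaw] about the fixed x, y, z axes, in that order (R = Rz(yaw) Ry(pitch) Rx(roll)).
In Python, from bench import sensors, snapshot, r gives the robot as it stands. The module is installed in compiled form; this text tells all that it offers.
- The arm moves only by the tool drive_tool, never from a script. Its argument "moves" is one flat list of numbers, 6 for each row, row after row: the shift along the tool's x, y, z in cm, then the turn, a rotation vector about the tool's x, y, z in degrees. In form: [tx, ty, tz, wx, wy, wz, tx, ty, tz, wx, wy, wz, ...]. A call has 1 to 20 rows; each row shifts and turns the commanded pose from where the row before left it, along the tool's axes as they then stand; what a row does not reach is not made up. A row lasts 1/12 s, in which the tool goes at most 41.7 mm and 7.16 degrees, less where a joint would pass 70% of its speed; a pose out of reach is approached as far as the arm can. A call with a gripper value outside its range is refused whole. "hand" is the finger opening in cm, from 0 to 8.54, set as the call begins (left out, the last holds). The fingers move at their own pace and stop on an object; "grip_force" is the grip in N (left out, the last holds). Time passes only in rows, so rows that do not move let the fingers close. It gives the time, the measured TCP pose, the force and the opening at its end, in the units of the state.
- sensors.sense(): the state, without advancing time (a new reading comes with each control period).
- snapshot(name): name is "scene" or "top" or "wrist"; returns a dict with "image" (420x560x3 uint8, red, green, blue), "z_map" (420x560 float32, mm along the optical axis (not along the pixel's ray), 0 where there is no reading), "camera_matrix" (3x3 intrinsics, pixels), "eye" and "orientation" of the camera in the world; the wrist camera has in their place "mount" (4x4, takes a point from camera to tool coordinates, whose origin is the TCP and whose axes are the tool frame's). Camera axes: x right, y down, z forward; pixel columns grow to the right and rows downward; lengths in mm; the calibration is good to about 2 mm. A picture is of the moment at which its call begins: read the wrist's pose just before it.
- r.hand_in(): hands the job in, once; it reports no verdict.
The state is a dict: "time": time; "joint_pos": joint angles; "qd": joint speeds; "joint_efforts": joint torques, N m; "tool_pos": TCP position; "tcp_rot": TCP orientation; "ft_force": force on the tool from outside, world axes, zero at the start; "wrist_torque": the same for the moment, N m; "finger_gap": finger opening in mm.
Only numpy, scipy, OpenCV 4.12 (cv2) and the standard library are available. Lean on these libraries where they do the work, as an engineer would, in place of code of your own. Each camera call takes 0.05 s, during which the arm holds its last target.

## Working session

There is one attempt and no reset: what is moved stays moved. The work goes in short steps, Python scripts to look and compute and a tool call to move; the robot and the scene stay as the last step left them, time stands still between calls to the robot, and variables do not carry over. Pictures are saved under pics/ and viewed, and the job is handed in when it is done.

Besides the shell and the picture viewer there is one more tool, called after "Request:" by a JSON object that holds its "api" and its "payload". drive_tool: Moves the arm, as the interface text tells. Its arguments: {"type":"object","properties":{"moves":{"type":"array","items":{"type":"number"}},"hand":{"type":"number"},"grip_force":{"type":"number"}},"required":["moves"]}

```bash
mkdir -p pics
cat > h.py <<'E'
import numpy as np, cv2, pickle
from bench import sensors, snapshot, r
from scipy.spatial.transform import Rotation as R
def snap(n,fn):
    s=sensors.sense(); d=snapshot(n); d['state']=s
    cv2.imwrite('pics/%s.png'%fn,d['image'][:,:,::-1]); pickle.dump(d,open(fn+'.pkl','wb')); return d
E
python3 - <<'E'
from h import *
for n in ['scene','top','wrist']:
    d=snap(n,n+'0'); print(n,{k:(v if k not in('image','z_map','state') else None) for k,v in d.items()})
print(sensors.sense())
E
```

```text
scene {'image': None, 'z_map': None, 'camera_matrix': array([[496.1403535 ,   0.        , 287.51222404],
       [  0.        , 496.1403535 , 206.96227428],
       [  0.        ,   0.        ,   1.        ]]), 'eye': array([1054.31382293,  725.53297216,  816.56517629]), 'orientation': array([-130.16390247,    1.29777941,  147.62115678]), 'state': None}
top {'image': None, 'z_map': None, 'camera_matrix': array([[510.58853388,   0.        , 283.76959897],
       [  0.        , 510.58853388, 208.00110451],
       [  0.        ,   0.        ,   1.        ]]), 'eye': array([ 356.95770241,  -20.57254648, 1310.16357446]), 'orientation': array([-169.28483918,   -0.58513888,  -90.8303132 ]), 'state': None}
wrist {'image': None, 'z_map': None, 'camera_matrix': array([[317.1618984 ,   0.        , 274.30459248],
       [  0.        , 317.1618984 , 204.28653695],
       [  0.        ,   0.        ,   1.        ]]), 'mount': array([[ 8.27171634e-04, -2.97224231e-01,  9.54807348e-01,
        -1.81900198e+02],
       [ 9.99999272e-01,  1.08505125e-03, -5.28554279e-04,
        -4.44053717e-01],
       [-8.78915764e-04,  9.54807090e-01,  2.97224912e-01,
        -7.51513889e+01],
       [ 0.00000000e+00,  0.00000000e+00,  0.00000000e+00,
         1.00000000e+00]]), 'state': None}
{'time': 0.15, 'joint_pos': array([-7.62837561e+01,  7.50622974e+00,  8.53158337e+01,  2.87500891e-03,
        8.72613808e+01, -4.89301062e+00]), 'qd': array([ 0.02206871, -0.1072713 , -0.12873272, -0.0152617 ,  0.01062751,
        0.06747384]), 'joint_efforts': array([-5.27720913e-04, -5.70064044e+01, -5.01159418e+01, -3.22155993e-04,
        9.72496782e-03,  2.75465743e-05]), 'tool_pos': array([ 191.39366026, -568.14666688,  192.36588155]), 'tcp_rot': array([-96.86392288,  89.91650637, 101.74519214]), 'ft_force': array([ 0.04363158, -1.63003086, -0.10016827]), 'wrist_torque': array([-0.01955106,  0.04043156,  0.01191199]), 'finger_gap': 85.4431179100669}
```

View pics/top0.png

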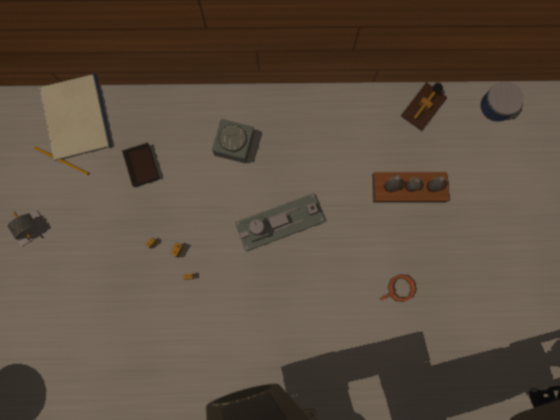

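View pics/scene0.png

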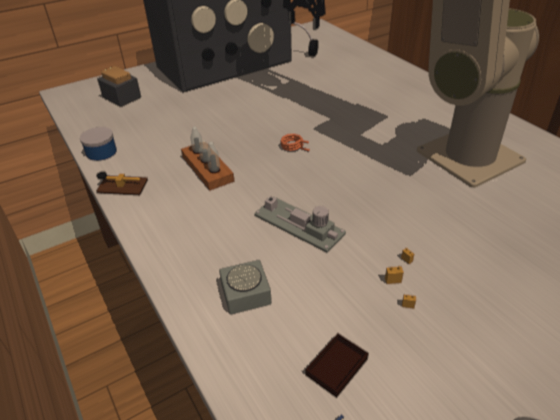

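View pics/wrist0.png

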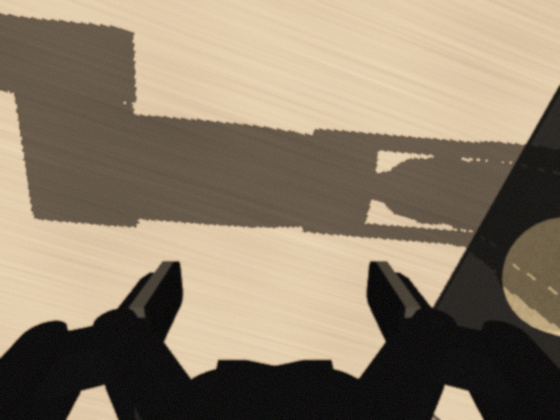

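The top view shows three brass crystals at (151,242), (177,250) and (188,276). The middle one looks largest. The gauge is at about (280,221), with its thimble at (257,227) and its anvil at (312,208). Next I'll enlarge and measure.

```bash
cat >> h.py <<'E'
def world(d):
    K=d['camera_matrix'];z=d['z_map'].astype(float);h,w=z.shape
    u,v=np.meshgrid(np.arange(w),np.arange(h))
    P=np.stack([(u-K[0,2])/K[0,0]*z,(v-K[1,2])/K[1,1]*z,z],-1)
    if 'mount' in d:
        M=d['mount'];s=d['state'];P=P@M[:3,:3].T+M[:3,3]
        Rt=R.from_euler('xyz',s['tcp_rot'],degrees=True).as_matrix();P=P@Rt.T+s['tool_pos']
    else:
        P=P@R.from_euler('xyz',d['orientation'],degrees=True).as_matrix().T+d['eye']
    return P
E
python3 - <<'E'
from h import *
for n,(c0,c1,r0,r1) in {'top':(120,340,180,300),'scene':(230,450,180,320)}.items():
    d=pickle.load(open(n+'0.pkl','rb'));P=world(d);im=d['image']
    hsv=cv2.cvtColor(im,cv2.COLOR_RGB2HSV)
    m=((hsv[...,0]>8)&(hsv[...,0]<28)&(hsv[...,1]>150)&(hsv[...,2]>60)).astype(np.uint8)
    m2=np.zeros_like(m);m2[r0:r1,c0:c1]=m[r0:r1,c0:c1]
    k,l,st,ce=cv2.connectedComponentsWithStats(m2)
    for i in range(1,k):
        if st[i,4]<15: continue
        p=P[l==i];p=p[d['z_map'][l==i]>0];print(n,ce[i].round(),st[i,4],p.min(0).round(),p.max(0).round(),np.median(p,0).round())
    c=cv2.resize(im[r0:r1,c0:c1],None,fx=3.5,fy=3.5,interpolation=3)
    c=np.clip(c.astype(float)*1.6,0,255).astype(np.uint8)
    cv2.imwrite('pics/crop_%s.png'%n,c[:,:,::-1])
    if n=='top':
        for (u,v) in [(257,226),(312,208),(280,221),(177,250),(240,237),(320,200)]: print((u,v),P[v,u].round(1))
E
```

```text
top [150. 242.] 51 [507. 291.  19.] [528. 311.  34.] [517. 301.  26.]
top [176. 249.] 91 [482. 221.  25.] [513. 246.  45.] [497. 233.  35.]
top [188. 276.] 47 [425. 193.  22.] [436. 216.  36.] [430. 205.  26.]
(257, 226) [546.2  29.4  77.1]
(312, 208) [ 596.  -108.5   41.2]
(280, 221) [563.8 -27.   40.3]
(177, 250) [494.1 230.2  39.8]
(240, 237) [528.4  75.7  11.4]
(320, 200) [ 624.6 -132.7    1.1]
scene [407. 255.] 109 [425. 194.   3.] [438. 218.  33.] [434. 208.  21.]
scene [394. 275.] 229 [481. 222.   2.] [515. 247.  45.] [501. 238.  29.]
scene [409. 301.] 126 [508. 291.   5.] [529. 314.  33.] [519. 304.  22.]
```

View pics/crop_top.png

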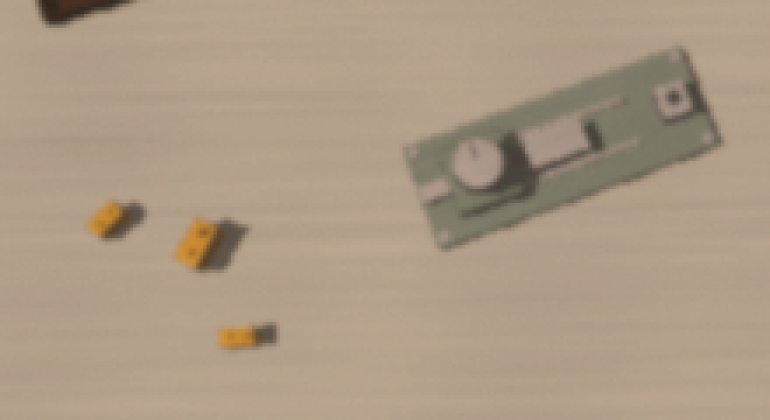

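View pics/crop_scene.png

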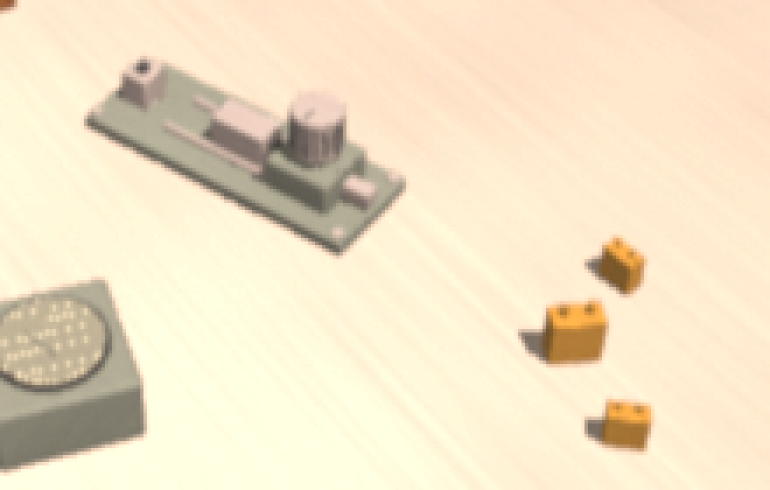

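The largest is the crystal near (497,234), with its top at 36 and its pins up to 45 mm. The other two reach only about 34 mm. All three stand upright. Now I'll fit the gauge and crystal poses and plan the transit.

```bash
cat >> h.py <<'E'
def tool():
    s=sensors.sense();return s['tool_pos'],R.from_euler('xyz',s['tcp_rot'],degrees=True).as_matrix()
def down(yaw): # tool x down, tool y at world angle yaw
    a=np.deg2rad(yaw);x=np.array([0,0,-1.]);y=np.array([np.cos(a),np.sin(a),0]);return np.stack([x,y,np.cross(x,y)],1)
def rel(p,yaw):
    p0,R0=tool();Rt=down(yaw)
    t=R0.T@(np.array(p)-p0)/10; w=R.from_matrix(R0.T@Rt).as_rotvec(degrees=True)
    print('t cm',t.round(3),'rotvec',w.round(2),'tool',p0.round(2),'yaw y',np.rad2deg(np.arctan2(R0[1,1],R0[0,1])).round(2),'tilt',(R0[:,0]+[0,0,1]).round(4))
    return t,w
E
python3 - <<'E'
from h import *
for n in ['top','scene']:
    d=pickle.load(open(n+'0.pkl','rb'));P=world(d).reshape(-1,3)
    hsv=cv2.cvtColor(d['image'],cv2.COLOR_RGB2HSV).reshape(-1,3)
    br=(hsv[:,0]>8)&(hsv[:,0]<28)&(hsv[:,1]>150)
    m=br&(np.abs(P[:,0]-497)<28)&(np.abs(P[:,1]-234)<25)&(P[:,2]>31)
    print(n,cv2.minAreaRect(P[m][:,:2].astype(np.float32)),m.sum())
    # gauge base
    m=(np.abs(P[:,0]-572)<130)&(np.abs(P[:,1]+37)<130)&(P[:,2]>7)&(P[:,2]<48)
    print(cv2.minAreaRect(P[m][:,:2].astype(np.float32)),m.sum())
    m=(np.abs(P[:,0]-546)<40)&(np.abs(P[:,1]-29)<40)&(P[:,2]>72)&(P[:,2]<84)
    print('knob',P[m].mean(0),cv2.minAreaRect(P[m][:,:2].astype(np.float32)),m.sum())
p,Rr=tool();print(Rr.round(3))
rel([440,200,200],-32+180);rel([440,200,200],-32)
E
```

```text
top ((496.7257995605469, 233.88369750976562), (17.24835968017578, 29.769306182861328), 63.08567810058594) 79
((579.2982788085938, -35.573951721191406), (247.52386474609375, 218.25836181640625), 88.1766357421875) 2350
knob [544.9714006   32.18337886  77.64397193] ((544.70947265625, 32.00968933105469), (34.38626480102539, 32.930503845214844), 89.6507568359375) 166
scene ((499.0240478515625, 235.52915954589844), (17.393354415893555, 32.116275787353516), 66.7300033569336) 101
((597.10400390625, -16.84930419921875), (150.25982666015625, 220.74197387695312), 19.435081481933594) 2095
knob [546.25588293  32.56204123  78.54235294] ((545.2457275390625, 30.497337341308594), (37.151580810546875, 35.01350784301758), 80.07152557373047) 160
[[-0.     0.319 -0.948]
 [ 0.001 -0.948 -0.319]
 [-1.    -0.001 -0.   ]]
t cm [ -0.661 -64.866 -48.073] rotvec [1.4061e+02 1.0000e-01 5.0000e-02] tool [ 191.39 -568.15  192.37] yaw y -71.39 tilt [-0.0003  0.0014  0.    ]
t cm [ -0.661 -64.866 -48.073] rotvec [-39.39  -0.04   0.08] tool [ 191.39 -568.15  192.37] yaw y -71.39 tilt [-0.0003  0.0014  0.    ]
```

Run:
```python
from h import *
rel([517,269,200],-28)
```

```text
t cm [ -0.654 -68.948 -57.573] rotvec [-4.339e+01 -4.000e-02  8.000e-02] tool [ 191.39 -568.15  192.37] yaw y -71.39 tilt [-0.0003  0.0014  0.    ]
```

Request:
{"api": "drive_tool", "payload": {"moves": [0,-1.5,-1.2,0,0,0,0,-2.9,-2.4,0,0,0,0,-2.9,-2.4,0,0,0,0,-2.9,-2.4,0,0,0,0,-2.9,-2.4,0,0,0,0,-2.9,-2.4,0,0,0,0,-2.9,-2.4,0,0,0,0,-2.9,-2.4,0,0,0,0,-2.9,-2.4,0,0,0,0,-2.9,-2.4,0,0,0,0,-2.9,-2.4,0,0,0,0,-2.9,-2.4,0,0,0,0,-2.9,-2.4,0,0,0,0,-2.9,-2.4,0,0,0,0,-2.9,-2.4,0,0,0,0,-2.9,-2.4,0,0,0,0,-2.9,-2.4,0,0,0,0,-2.9,-2.4,0,0,0,0,-2.9,-2.4,0,0,0,0,-2.9,-2.4,0,0,0]}}

```text
time: 1.82
tool_pos: [454.5, 119.2, 193.1]
tcp_rot: [130.4, 90.0, -31.0]
ft_force: [1.2, -0.9, 0.6]
finger_gap: 85.5
```

Run:
```python
from h import *
rel([517,269,200],-28)
```

```text
t cm [ -0.695 -12.198 -10.704] rotvec [-4.337e+01 -0.000e+00 -1.000e-02] tool [454.54 119.22 193.05] yaw y -71.37 tilt [ 0.0001 -0.0001  0.    ]
```

Request:
{"api": "drive_tool", "payload": {"moves": [0,-3,-2.7,0,0,0,0,-3,-2.7,0,0,0,0,-3,-2.7,0,0,0,0,-2.2,-1.8,0,0,0,0,-1,-0.8,0,0,0,0,0,0,-7,0,0,0,0,0,-7,0,0,0,0,0,-7,0,0,0,0,0,-7,0,0,0,0,0,-7,0,0,0,0,0,-7,0,0,0,0,0,-1.4,0,0,0,0,0,0,0,0]}}

```text
time: 2.9
tool_pos: [516.7, 266.9, 192.9]
tcp_rot: [-44.4, 90.0, -162.4]
ft_force: [0.1, -0.4, -0.8]
finger_gap: 85.5
```

```bash
cat > fit.py <<'E'
from h import *
def fit(d):
    P=world(d).reshape(-1,3)
    hsv=cv2.cvtColor(d['image'],cv2.COLOR_RGB2HSV).reshape(-1,3)
    br=(hsv[:,0]>5)&(hsv[:,0]<30)&(hsv[:,1]>120)
    for lo,hi in [(30,39),(39.5,50)]:
        m=br&(np.abs(P[:,0]-497)<28)&(np.abs(P[:,1]-234)<27)&(P[:,2]>lo)&(P[:,2]<hi)
        print(lo,cv2.minAreaRect(P[m][:,:2].astype(np.float32)),m.sum(),np.median(P[m],0))
E
python3 - <<'E'
from fit import *
d=snap('wrist','w1');fit(d);rel([497,234,60],-28)
E
```

```text
30 ((496.64886474609375, 235.82566833496094), (18.382545471191406, 32.81752395629883), 62.19319534301758) 463 [497.02440162 236.59492898  36.93126923]
39.5 ((496.6590270996094, 235.7638397216797), (3.941586971282959, 18.851503372192383), 61.4604377746582) 36 [491.64243998 237.70840168  45.57978053]
t cm [13.297 -0.184  3.821] rotvec [-0.2   0.02  0.02] tool [516.73 266.83 192.96] yaw y -28.2 tilt [-0.0004 -0.0002  0.    ]
```

View pics/w1.png

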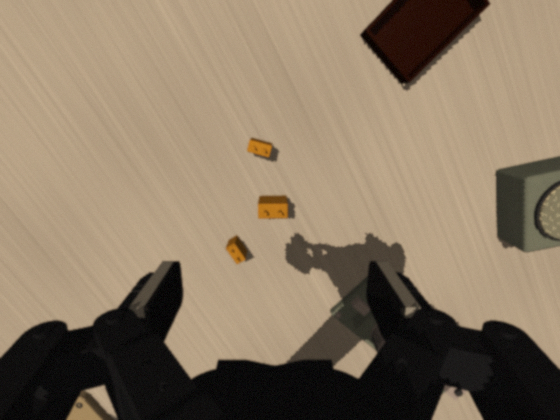

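Run:
```python
from h import *
d=pickle.load(open('w1.pkl','rb'))
c=cv2.resize(d['image'][120:280,200:340],None,fx=4,fy=4,interpolation=2);cv2.imwrite('pics/w1c.png',c[:,:,::-1])
rel([496.9,235.8,60],-28)
```

```text
t cm [13.297 -0.278  3.667] rotvec [-0.2   0.02  0.02] tool [516.73 266.83 192.96] yaw y -28.2 tilt [-0.0004 -0.0002  0.    ]
```

View pics/w1c.png

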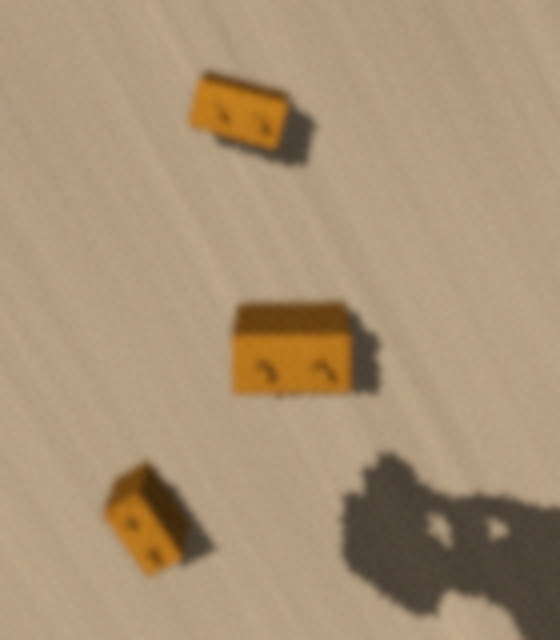

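Request:
{"api": "drive_tool", "payload": {"moves": [0,0,1.2,0,0,0,1.5,0,1.2,0,0,0,3,0,1.0,0,0,0,3,0,0.2,0,0,0,1.5,0,0,0,0,0,0,0,0,0.2,0,0,0,0,0,0,0,0], "hand": 8.5}}

```text
time: 3.53
tool_pos: [499.2, 234.8, 102.6]
tcp_rot: [-42.2, 89.9, -160.6]
ft_force: [0.6, 0.1, 0.3]
finger_gap: 85.0
```

Run:
```python
from fit import *
d=snap('wrist','w2');fit(d);rel([496.9,235.8,8],-28)
```

```text
30 ((496.6919860839844, 235.60763549804688), (17.760269165039062, 33.89145278930664), 62.43645477294922) 861 [497.34481289 236.43218001  37.08627849]
39.5 ((496.7898864746094, 235.3992919921875), (4.211453437805176, 20.025312423706055), 60.69947814941406) 68 [501.63903272 233.74695579  45.62776346]
t cm [ 9.616 -0.339  0.133] rotvec [-0.3  -0.04 -0.03] tool [500.45 235.33 104.16] yaw y -28.3 tilt [0.0007 0.0003 0.    ]
```

View pics/w2.png

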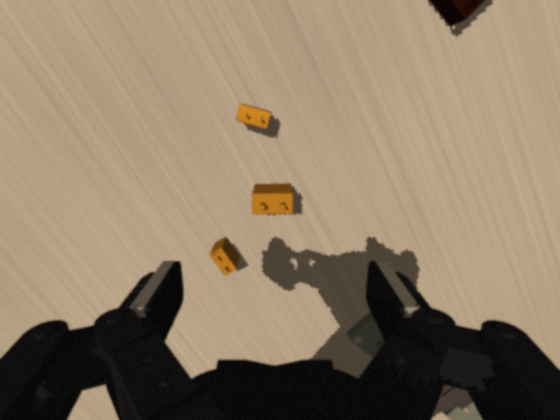

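The crop confirms the middle block at w1 (273,208) is the largest, at 34 x 18 x 37 mm with two pins. The two small ones are at (260,148) and (235,250) and clear the fingers. Descending now.

Request:
{"api": "drive_tool", "payload": {"moves": [2,-0.3,0.1,0.3,0,0,3,0,0,0,0,0,3,0,0,0,0,0,1.5,0,0,0,0,0,0,0,0,0,0,0,0,0,0,0,0,0]}}

```text
time: 4.08
tool_pos: [497.6, 236.0, 9.4]
tcp_rot: [141.0, 90.0, 22.5]
ft_force: [1.1, 0.4, 0.1]
finger_gap: 85.3
```

Run:
```python
from h import *
rel([496.7,235.6,8],-27.8)
```

```text
t cm [ 0.139 -0.057  0.082] rotvec [-0.72 -0.04 -0.03] tool [497.59 236.05   9.39] yaw y -28.52 tilt [0.0007 0.0003 0.    ]
```

Close with a moderate force.

Request:
{"api": "drive_tool", "payload": {"moves": [0.1,-0.1,0.05,-0.6,0,0,0,0,0,0,0,0,0,0,0,0,0,0,0,0,0,0,0,0,0,0,0,0,0,0,0,0,0,0,0,0,0,0,0,0,0,0,0,0,0,0,0,0], "hand": 2.5, "grip_force": 40}}

```text
time: 4.75
tool_pos: [495.7, 235.7, 7.2]
tcp_rot: [-61.6, 90.0, -179.5]
ft_force: [-0.2, -0.4, -0.2]
finger_gap: 25.0
```

Run:
```python
from fit import *
d=snap('wrist','w3');d=snap('scene','s3');c=cv2.resize(d['image'][200:340,320:480],None,fx=4,fy=4);cv2.imwrite('pics/s3c.png',c[:,:,::-1])
print(sensors.sense()['finger_gap'])
```

```text
24.818765033930916
```

View pics/w3.png

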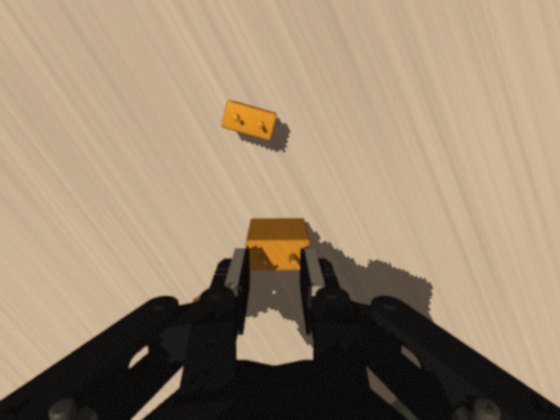

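View pics/s3c.png

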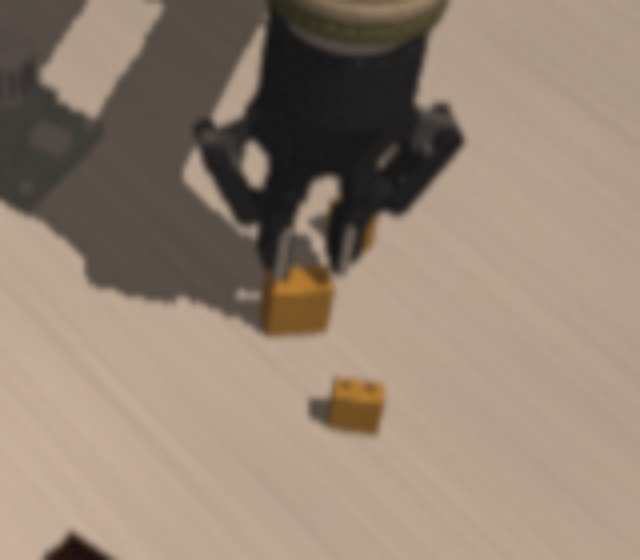

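Run:
```python
from fit import *
for n in ['w3','s3','w2']:
    d=pickle.load(open(n+'.pkl','rb'));fit(d)
    P=world(d)
    if n=='w3':
        for uv in [(240,265),(312,265),(236,300),(316,300),(240,252),(310,252)]: print(uv,P[uv[1],uv[0]].round(1))
        hsv=cv2.cvtColor(d['image'],cv2.COLOR_RGB2HSV);Q=world(d)
        m=(hsv[...,1]<90)&(hsv[...,2]<70)&(Q[...,2]<60)&(Q[...,2]>2)
        v,u=np.nonzero(m); print(len(v)); 
        p=Q[m]; near=np.linalg.norm(p[:,:2]-[496,235],axis=1)<60
        for lo in range(0,60,5):
            q=p[near&(p[:,2]>lo)&(p[:,2]<lo+5)]
            if len(q): 
                _,Rt=tool(); l=(q-d['state']['tool_pos'])@Rt; print(lo,len(q),l.min(0).round(),l.max(0).round())
    print(d['state']['tool_pos'],d['state']['tcp_rot'])
```

```text
30 ((496.5000915527344, 235.2867889404297), (19.154808044433594, 33.45999526977539), 63.44965362548828) 1739 [496.25962222 237.93290842  36.95968804]
39.5 ((496.3856506347656, 238.5901336669922), (10.21165943145752, 25.16231918334961), 61.35416793823242) 231 [491.57048595 237.13142286  45.51812203]
(240, 265) [486.6 251.9  66.3]
(312, 265) [514.2 237.9  67.3]
(236, 300) [485.2 248.2  86.3]
(316, 300) [513.4 240.6  95.8]
(240, 252) [486.  253.2  55.5]
(310, 252) [514.5 237.4  54. ]
523
0 11 [  5. -20.  19.] [ 5. 31. 57.]
45 2 [-43. -13.   2.] [-43. -13.   3.]
50 78 [-48. -25. -11.] [-43.  24.  11.]
55 215 [-53. -26. -11.] [-48.  25.  11.]
[495.71647382 235.6711744    7.22144631] [ -61.57695832   89.99775342 -179.46861161]
30 ((496.9546813964844, 233.872802734375), (21.207103729248047, 33.346927642822266), 55.03042984008789) 97 [497.93616192 236.26694976  36.4530465 ]
39.5 ((498.4958190917969, 232.46029663085938), (3.0269525051116943, 26.80606460571289), 56.685508728027344) 9 [490.49557805 236.3260144   40.69524199]
[495.70205974 235.66251337   7.16568514] [ -45.36979433   89.99502674 -163.26090247]
30 ((496.6919860839844, 235.60763549804688), (17.760269165039062, 33.89145278930664), 62.43645477294922) 861 [497.34481289 236.43218001  37.08627849]
39.5 ((496.7898864746094, 235.3992919921875), (4.211453437805176, 20.025312423706055), 60.69947814941406) 68 [501.63903272 233.74695579  45.62776346]
[499.23371314 234.80840605 102.5806012 ] [ -42.2427767    89.87947798 -160.58837549]
```

Run:
```python
from h import *
d=pickle.load(open('w3.pkl','rb'))
c=cv2.resize(d['image'][200:340,190:370],None,fx=4.4,fy=4.2,interpolation=0);c=np.clip(c*2.0,0,255).astype(np.uint8);cv2.imwrite('pics/w3c.png',c[:,:,::-1])
P=world(d);_,Rt=tool();L=(P-d['state']['tool_pos'])@Rt
for r in range(212,300,4): print(r,[tuple(L[r,u].round().astype(int)) for u in (236,242,246,304,308,314)])
```

```text
212 [(np.int64(6), np.int64(-25), np.int64(-12)), (np.int64(6), np.int64(-21), np.int64(-12)), (np.int64(5), np.int64(-19), np.int64(-12)), (np.int64(6), np.int64(18), np.int64(-12)), (np.int64(5), np.int64(20), np.int64(-13)), (np.int64(5), np.int64(24), np.int64(-13))]
216 [(np.int64(6), np.int64(-25), np.int64(-10)), (np.int64(5), np.int64(-21), np.int64(-10)), (np.int64(6), np.int64(-19), np.int64(-10)), (np.int64(6), np.int64(18), np.int64(-10)), (np.int64(5), np.int64(20), np.int64(-10)), (np.int64(6), np.int64(24), np.int64(-10))]
220 [(np.int64(6), np.int64(-25), np.int64(-7)), (np.int64(6), np.int64(-21), np.int64(-7)), (np.int64(7), np.int64(-19), np.int64(-7)), (np.int64(1), np.int64(17), np.int64(-9)), (np.int64(6), np.int64(20), np.int64(-7)), (np.int64(5), np.int64(24), np.int64(-7))]
224 [(np.int64(6), np.int64(-25), np.int64(-4)), (np.int64(6), np.int64(-21), np.int64(-4)), (np.int64(6), np.int64(-19), np.int64(-4)), (np.int64(-6), np.int64(17), np.int64(-9)), (np.int64(6), np.int64(20), np.int64(-4)), (np.int64(5), np.int64(24), np.int64(-5))]
228 [(np.int64(6), np.i
[... 4263 characters left out ...]
.int64(1)), (np.int64(-64), np.int64(12), np.int64(-2)), (np.int64(-76), np.int64(12), np.int64(-10)), (np.int64(-77), np.int64(14), np.int64(-10))]
292 [(np.int64(-77), np.int64(-15), np.int64(-8)), (np.int64(-76), np.int64(-13), np.int64(-7)), (np.int64(-61), np.int64(-13), np.int64(2)), (np.int64(-65), np.int64(12), np.int64(0)), (np.int64(-76), np.int64(12), np.int64(-8)), (np.int64(-77), np.int64(14), np.int64(-8))]
296 [(np.int64(-78), np.int64(-15), np.int64(-7)), (np.int64(-75), np.int64(-13), np.int64(-5)), (np.int64(-61), np.int64(-13), np.int64(4)), (np.int64(-65), np.int64(12), np.int64(2)), (np.int64(-78), np.int64(12), np.int64(-7)), (np.int64(-77), np.int64(14), np.int64(-6))]
```

View pics/w3c.png

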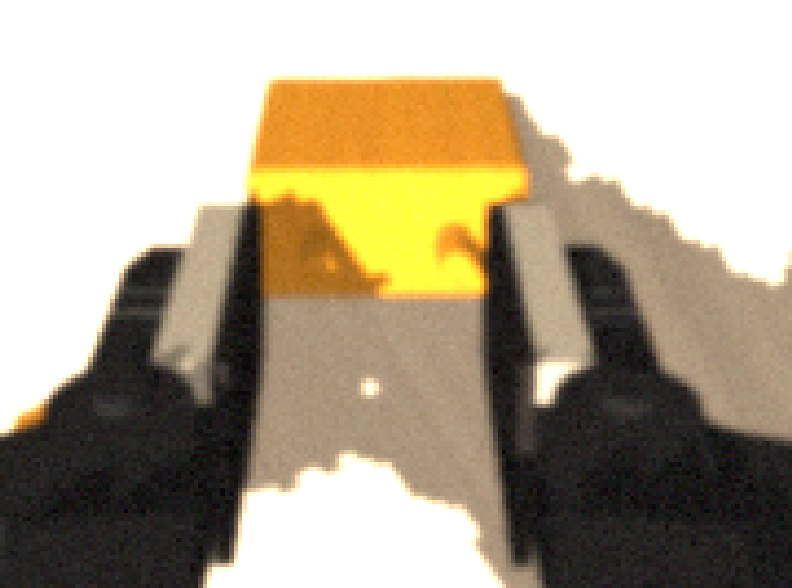

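Run:
```python
from h import *
d=pickle.load(open('s3.pkl','rb'));P=world(d);_,Rt=tool();L=(P-d['state']['tool_pos'])@Rt
hsv=cv2.cvtColor(d['image'],cv2.COLOR_RGB2HSV)
for r in range(254,282,2): print(r,[(u,*L[r,u].round().astype(int).tolist(),hsv[r,u,1],hsv[r,u,2]) for u in (386,388,390,392,400,404,406)])
```

```text
254 [(386, -82, 26, -2, np.uint8(20), np.uint8(25)), (388, -87, 24, -8, np.uint8(9), np.uint8(30)), (390, -87, 20, -7, np.uint8(9), np.uint8(30)), (392, -87, 16, -9, np.uint8(27), np.uint8(38)), (400, 4, -34, 76, np.uint8(59), np.uint8(99)), (404, -75, -13, 1, np.uint8(33), np.uint8(23)), (406, -79, -15, -3, np.uint8(11), np.uint8(24))]
256 [(386, -77, 26, -3, np.uint8(0), np.uint8(24)), (388, -83, 24, -9, np.uint8(17), np.uint8(30)), (390, -83, 20, -9, np.uint8(22), np.uint8(35)), (392, -81, 15, -8, np.uint8(44), np.uint8(69)), (400, 5, -33, 72, np.uint8(59), np.uint8(82)), (404, -66, -15, 3, np.uint8(12), np.uint8(21)), (406, -76, -15, -7, np.uint8(37), np.uint8(48))]
258 [(386, -72, 25, -4, np.uint8(10), np.uint8(25)), (388, -71, 21, -3, np.uint8(10), np.uint8(26)), (390, -76, 19, -9, np.uint8(45), np.uint8(68)), (392, -74, 14, -7, np.uint8(46), np.uint8(105)), (400, 7, -32, 67, np.uint8(56), np.uint8(110)), (404, -66, -13, -2, np.uint8(13), np.uint8(20)), (406, -72, -15, -8, np.uint8(44), np.uint8(75))]
260 [(386, -66, 25, -4, np.uint8(0), np.uint8(25)), (388, -67, 21, -5, np.uin
[... 3023 characters left out ...]
t8(182))]
278 [(386, -11, 19, -4, np.uint8(169), np.uint8(80)), (388, -13, 16, -7, np.uint8(174), np.uint8(117)), (390, -11, 10, -5, np.uint8(176), np.uint8(119)), (392, -14, 7, -8, np.uint8(174), np.uint8(120)), (400, -11, -10, -7, np.uint8(178), np.uint8(119)), (404, 5, -24, 6, np.uint8(54), np.uint8(183)), (406, 5, -29, 5, np.uint8(56), np.uint8(183))]
280 [(386, -4, 18, -3, np.uint8(160), np.uint8(83)), (388, -6, 14, -6, np.uint8(177), np.uint8(117)), (390, -5, 10, -6, np.uint8(177), np.uint8(118)), (392, -6, 6, -7, np.uint8(176), np.uint8(119)), (400, -2, -12, -5, np.uint8(177), np.uint8(118)), (404, 5, -23, 0, np.uint8(54), np.uint8(183)), (406, 7, -28, 1, np.uint8(55), np.uint8(182))]
```

Both cameras agree. The pads' ends are about 45 mm behind the reported TCP (world z ≈ 52), and the crystal hasn't moved, still at (496.5,235.3). The true fingertips are therefore about 45 mm short of the stated TCP. I'll work with that measured offset, so I'm opening and going lower while watching the force.

Request:
{"api": "drive_tool", "payload": {"moves": [0,0,0,0,0,0,0,0,0,0,0,0,0,0,0,0,0,0,0,0,0,0,0,0,0,0,0,0,0,0,0,0,0,0,0,0,1,0,0,0,0,0,1,0,0,0,0,0,1,0,0,0,0,0,0,0,0,0,0,0,0,0,0,0,0,0], "hand": 7}}

```text
time: 5.77
tool_pos: [494.3, 235.1, -24.5]
tcp_rot: [-42.2, 89.8, -160.1]
ft_force: [0.4, -0.1, 0.4]
finger_gap: 70.1
```

```bash
cat > tip.py <<'E'
from h import *
def tips(fn):
    d=snap('wrist',fn);P=world(d);_,Rt=tool();L=(P-d['state']['tool_pos'])@Rt
    m=(np.abs(L[...,2])<13)&(L[...,0]>-110)&(L[...,0]<-10)&(np.abs(L[...,1])<60)&(d['z_map']>0)&(d['image'].max(-1)<105)
    for s in (-1,1):
        q=L[m&(s*L[...,1]>5)]
        if len(q):
            t=q[:,0].max(); e=q[q[:,0]>t-8]; print('side',s,'tip x',np.percentile(q[:,0],[95,99,100]).round(1),'y',e[:,1].min().round(1),e[:,1].max().round(1),'z',e[:,2].min().round(1),e[:,2].max().round(1))
    return d
E
python3 - <<'E'
from tip import *
d=tips('w4');print(sensors.sense())
E
```

```text
side -1 tip x [-26.1 -25.2 -24.1] y -39.2 -19.7 z -0.7 13.0
side 1 tip x [-47.4 -25.3 -24.2] y 19.9 59.9 z -6.1 12.8
{'time': 5.8167, 'joint_pos': array([2.00747071e+01, 1.20768338e+01, 1.04143184e+02, 1.80188803e-04,
       6.38760495e+01, 4.79635243e+01]), 'qd': array([-0.03036208, -0.99058711, -0.97412115, -0.02478707, -0.01045948,
        0.0254127 ]), 'joint_efforts': array([ 8.00086797e-03, -5.28404045e+01, -4.18847215e+01, -5.59450127e-04,
        1.48959534e-02,  6.26979727e-05]), 'tool_pos': array([495.05652699, 235.43022565, -23.6327997 ]), 'tcp_rot': array([ -42.132885  ,   89.90393294, -160.02178171]), 'ft_force': array([ 0.94425689, -0.34707575, -0.46654842]), 'wrist_torque': array([-0.0098098 , -0.04978769,  0.00479191]), 'finger_gap': 69.77841330010246}
```

View pics/w4.png

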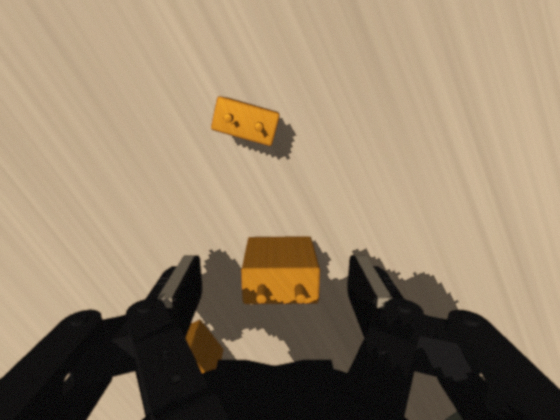

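Request:
{"api": "drive_tool", "payload": {"moves": [0.7,0.1,0,0,0,0,0.5,0,0,0,0,0,0,0,0,0,0,0,0,0,0,0,0,0]}}

```text
time: 6.15
tool_pos: [496.2, 235.0, -35.3]
tcp_rot: [-43.4, 89.9, -161.3]
ft_force: [0.6, 1.1, -0.5]
finger_gap: 70.0
```

Request:
{"api": "drive_tool", "payload": {"moves": [0,0,0,0,0,0,0,0,0,0,0,0,0,0,0,0,0,0,0,0,0,0,0,0,0,0,0,0,0,0,0,0,0,0,0,0], "hand": 2.5, "grip_force": 40}}

```text
time: 6.65
tool_pos: [497.1, 235.4, -34.3]
tcp_rot: [140.7, 90.0, 22.8]
ft_force: [-0.3, -0.1, 3.6]
finger_gap: 33.7
```

The grip holds at 33.7 mm, as expected for the crystal. Lifting.

Request:
{"api": "drive_tool", "payload": {"moves": [-1,0,0,0,0,0,-2.5,0,0,0,0,0,-3,0,0,0,0,0,-3,0,0,0,0,0,-2,0,0,0,0,0,0,0,0,0,0,0,0,0,0,0,0,0]}}

```text
time: 7.23
tool_pos: [497.8, 235.6, 82.1]
tcp_rot: [137.1, 89.8, 19.2]
ft_force: [0.6, -0.1, -3.1]
finger_gap: 33.8
```

Run:
```python
from tip import *
d=tips('w5');P=world(d);_,Rt=tool();L=(P-d['state']['tool_pos'])@Rt
hsv=cv2.cvtColor(d['image'],cv2.COLOR_RGB2HSV)
m=(hsv[...,0]>5)&(hsv[...,0]<30)&(hsv[...,1]>120)&(np.abs(L[...,1])<25)&(np.abs(L[...,2])<20)&(L[...,0]<20)
q=L[m];print(len(q),q.min(0),q.max(0),np.percentile(q,[2,98],axis=0).round(1))
top=q[(q[:,0]<-25)];
print(np.histogram(q[:,0],bins=np.arange(-60,20,4)))
d=snap('scene','s5');c=cv2.resize(d['image'][120:340,300:500],None,fx=2.5,fy=2.5);cv2.imwrite('pics/s5c.png',c[:,:,::-1])
P=world(d);L=(P-d['state']['tool_pos'])@Rt
hsv=cv2.cvtColor(d['image'],cv2.COLOR_RGB2HSV)
m=(hsv[...,0]>5)&(hsv[...,0]<30)&(hsv[...,1]>120)&(np.abs(L[...,1])<25)&(np.abs(L[...,2])<20)&(L[...,0]<20)
q=L[m];print('scene',len(q),np.percentile(q,[0,2,98,100],axis=0).round(1))
print(d['state']['finger_gap'],d['state']['tool_pos'])
```

```text
side -1 tip x [-60.6 -48.8 -39.9] y -29.8 -15.7 z -11.1 -6.0
side 1 tip x [-59.  -47.9 -37.4] y 11.7 22.1 z -11.1 -7.8
6113 [-136.90434296  -23.25495109  -19.88212631] [-36.67446549  24.67670121   9.13018752] [[-114.   -17.6  -10.5]
 [ -39.5   15.7    7.5]]
(array([352, 330, 300, 271, 251, 158,   0,   0,   0,   0,   0,   0,   0,
         0,   0,   0,   0,   0,   0]), array([-60, -56, -52, -48, -44, -40, -36, -32, -28, -24, -20, -16, -12,
        -8,  -4,   0,   4,   8,  12,  16]))
scene 284 [[-85.3 -18.4  -9.1]
 [-76.1 -17.4  -8.4]
 [-38.2  14.7   5.2]
 [-36.7  17.1   6.6]]
33.271529717765205 [496.45053572 235.12012596  80.18643043]
```

View pics/w5.png

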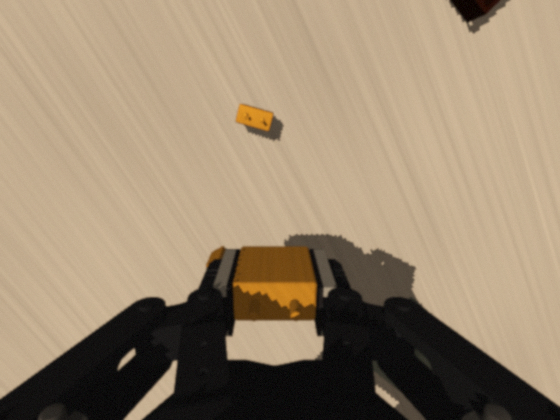

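View pics/s5c.png

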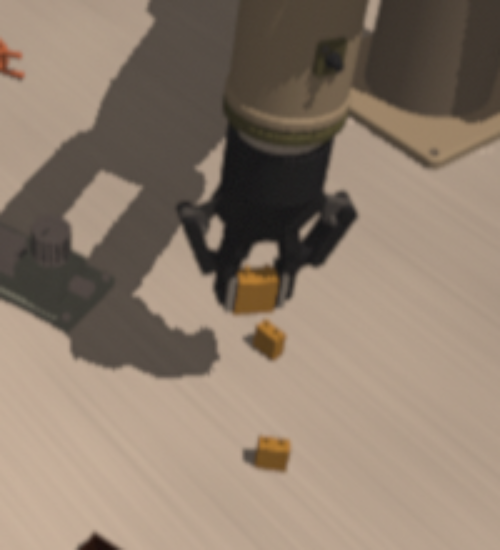

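Run:
```python
from h import *
rel([567,-27,150],-28); rel([567,-27,150],20)
```

```text
t cm [-7.096 18.549 19.814] rotvec [0.11 0.09 0.08] tool [495.59 234.84  79.  ] yaw y -27.89 tilt [-0.0019 -0.0007  0.    ]
t cm [-7.096 18.549 19.814] rotvec [-47.89   0.05   0.11] tool [495.59 234.84  79.  ] yaw y -27.89 tilt [-0.0019 -0.0007  0.    ]
```

Request:
{"api": "drive_tool", "payload": {"moves": [-1.5,0.6,0.6,0,0,0,-2,1.8,2,0,0,0,-2,2.2,2.4,0,0,0,-1.6,2.4,2.5,0,0,0,0,2.4,2.5,0,0,0,0,2.4,2.5,0,0,0,0,2.4,2.5,0,0,0,0,2,2.2,0,0,0,0,1.5,1.8,0,0,0,0,0.8,0.8,0,0,0,0,0,0,-7,0,0,0,0,0,-7,0,0,0,0,0,-7,0,0,0,0,0,-7,0,0,0,0,0,-7,0,0,0,0,0,-7,0,0,0,0,0,-6,0,0,0,0,0,0,0,0,0,0,0,0,0,0,0,0,0,0,0,0]}}

```text
time: 9.0
tool_pos: [567.0, -25.9, 150.3]
tcp_rot: [-120.3, 89.9, 169.6]
ft_force: [0.3, 0.6, -1.9]
finger_gap: 33.5
```

Run:
```python
from h import *
d=snap('wrist','w6');print(d['state'])
```

```text
{'time': 9.0, 'joint_pos': array([-7.79570974e+00,  3.92032545e+00,  9.35655443e+01,  4.17656420e-03,
        8.26061531e+01, -2.77205510e+01]), 'qd': array([-0.13502021, -0.29835628, -0.29149961, -0.10788936,  0.04336969,
       -0.62934428]), 'joint_efforts': array([ 3.40874190e-02, -5.34068620e+01, -4.97776401e+01,  6.69497487e-03,
        1.59141730e-02, -7.95586151e-02]), 'tool_pos': array([566.97079571, -25.91508647, 150.2639934 ]), 'tcp_rot': array([-120.29708473,   89.90788398,  169.62721573]), 'ft_force': array([ 0.27592798,  0.58690399, -1.87040856]), 'wrist_torque': array([ 0.01982748, -0.03623377, -0.03035467]), 'finger_gap': 33.49730852861737}
```

View pics/w6.png

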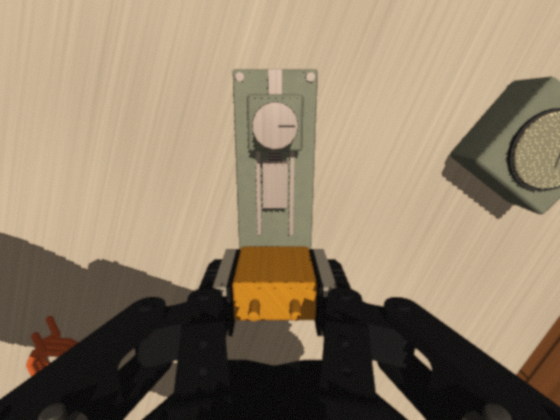

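Request:
{"api": "drive_tool", "payload": {"moves": [0,0,1.5,0,0,0,0,0,3,0,0,0,0,0,3,0,0,0,0,0,1.5,0,0,0,0,0,0,0,0,0,0,0,0,0,0,0,0,0,0,0,0,0]}}

```text
time: 9.63
tool_pos: [598.2, -110.5, 150.9]
tcp_rot: [-157.0, 89.9, 133.0]
ft_force: [0.0, -0.2, -2.0]
finger_gap: 33.4
```

```bash
cat > gauge.py <<'E'
from h import *
def pts(fn):
    d=pickle.load(open(fn+'.pkl','rb'));return d,world(d)
def flat(P,z0,z1,c,rad,sat=None):
    m=(np.linalg.norm(P[...,:2]-c,axis=-1)<rad)&(P[...,2]>z0)&(P[...,2]<z1);return P[m],m
E
python3 - <<'E'
from gauge import *
d=snap('wrist','w7');print(d['state']['tool_pos'],d['state']['tcp_rot'])
for n in ['w6','w7','scene0','top0']:
    d,P=pts(n)
    q,m=flat(P,74,82,[546,31],30);print(n,'knob',cv2.minEnclosingCircle(q[:,:2].astype(np.float32)),len(q),np.median(q[:,2]) if len(q) else 0)
    hsv=cv2.cvtColor(d['image'],cv2.COLOR_RGB2HSV)
    # jaw top / anvil tops z 35..43 low sat
    for nm,c,rad in [('anvil',[594,-105],35),('jaw',[564,-26],45)]:
        q,m=flat(P,34,43,c,rad)
        q=q[~((hsv[m][:,0]<25)&(hsv[m][:,1]>140))]
        if len(q)>5: print(' ',nm,cv2.minAreaRect(q[:,:2].astype(np.float32)),len(q),np.median(q,0).round(1))
    q,m=flat(P,7,18,[567,-27],125)
    if len(q)>5: print('  plate',cv2.minAreaRect(q[:,:2].astype(np.float32)),np.median(q[:,2]))
E
```

```text
[ 598.20369646 -110.49575417  150.91440268] [-157.01739849   89.94716909  133.03817806]
w6 knob ((545.6345825195312, 31.719255447387695), 18.354528427124023) 1681 79.16948004311287
  jaw ((560.7512817382812, -14.82474136352539), (48.09110641479492, 62.13066864013672), 17.95348358154297) 1355 [564.2 -17.9  39.6]
  plate ((560.6241455078125, -9.421226501464844), (80.34017944335938, 183.91798400878906), 19.922489166259766) 13.26300193960141
w7 knob ((546.82568359375, 28.276165008544922), 17.42401695251465) 871 79.14376890785306
  anvil ((596.1073608398438, -107.69994354248047), (23.09244728088379, 21.353778839111328), 20.0888729095459) 496 [ 595.7 -106.6   39.7]
  jaw ((561.201171875, -13.282875061035156), (48.041343688964844, 63.8284912109375), 20.146169662475586) 2110 [562.4 -13.7  39.6]
  plate ((572.4751586914062, -42.104393005371094), (80.09685516357422, 185.50021362304688), 19.980735778808594) 13.327580541799207
scene0 knob ((544.9010009765625, 30.132776260375977), 19.48579978942871) 146 79.26305274894588
  anvil ((596.2655639648438, -109.94097900390625), (26.458473205566406, 25.09592056274414), 16.04352569580078) 63 [ 597.1 -107.4   39.6]
  jaw ((563.255615234375, -14.504928588867188), (31.09795570373535, 64.69792938232422), 9.578432083129883) 171 [565.1 -20.8  39.5]
  plate ((565.9164428710938, -27.853652954101562), (84.11572265625, 220.74197387695312), 19.435081481933594) 13.63502749803331
top0 knob ((544.9993286132812, 32.306236267089844), 17.877294540405273) 151 77.79052995269353
  anvil ((595.634521484375, -107.44593048095703), (23.761991500854492, 21.862468719482422), 18.002180099487305) 77 [ 594.2 -108.3   38.4]
  jaw ((558.8486938476562, -14.650955200195312), (42.992610931396484, 61.935760498046875), 15.448646545410156) 186 [562.2 -16.9  38.3]
  plate ((566.8510131835938, -21.122314453125), (157.38165283203125, 230.4660186767578), 17.2167911529541) 11.74436334865436
```

View pics/w7.png

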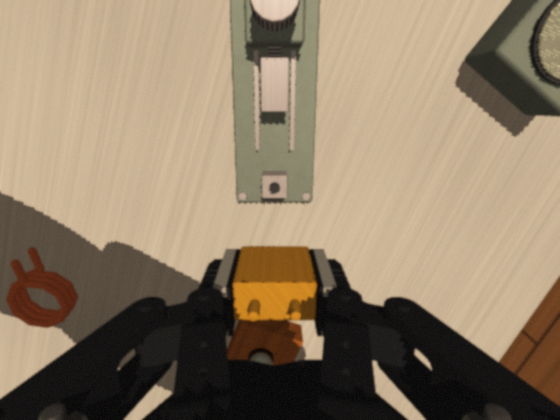

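Run:
```python
from gauge import *
a=np.deg2rad(110);Y=np.array([np.cos(a),np.sin(a)]);X=np.array([np.sin(a),-np.cos(a)])
for n in ['w6','w7','scene0','top0']:
    d,P=pts(n)
    gx=P[...,:2]@X-523.4;gy=P[...,:2]@Y+219
    z=P[...,2]
    m=(z>34)&(z<44)&(np.abs(gx)<16)&(gy<30)&(gy>-55)
    print(n,'jaw y',np.percentile(gy[m],[0,1,2,5,100]).round(1),'x',np.percentile(gx[m],[2,98]).round(1))
    m=(z>34)&(z<44)&(np.abs(gx)<18)&(gy<-55)&(gy>-120)
    if m.sum()>30: print('   anvil y',np.percentile(gy[m],[0,2,98,99,100]).round(1),'x',np.percentile(gx[m],[2,98]).round(1))
    m=(z>16)&(z<33)&(np.abs(gx)<38)&(gy<0)&(gy>-60)&(np.abs(gx)>13)
    if m.sum()>30: print('  rails',m.sum(),np.percentile(z[m],[50,95]),np.percentile(gx[m],[1,99]),gy[m].min())
    m=(z>8)&(z<16)&(np.abs(gx)<45)&(gy<115)&(gy>-115); print('  plate x',np.percentile(gx[m],[.5,99.5]).round(1),'y',np.percentile(gy[m],[.3,99.7]).round(1))
```

```text
w6 jaw y [-17.8 -17.4 -17.  -15.3  26.5] x [-11.   11.7]
  rails 365 [17.28548959 18.46909377] [-18.7159189   19.14044669] -54.23748510201449
  plate x [-39.4  39.9] y [-69.1 110.2]
w7 jaw y [-17.4 -17.3 -16.5 -15.6  26.1] x [-11.5  11.7]
   anvil y [-96.8 -96.6 -75.6 -75.6 -75.4] x [-11.5  11.3]
  rails 471 [17.23641348 18.54381757] [-18.79700345  19.03575147] -54.760349780855165
  plate x [-39.5  39.8] y [-108.7   75.4]
scene0 jaw y [-18.3 -18.2 -17.8 -17.   25.8] x [-13.   11.7]
   anvil y [-101.1  -97.9  -76.2  -75.9  -75.7] x [-13.6  11.2]
  rails 56 [17.58428134 20.24179578] [-27.28772948  37.70460234] -59.079024684906074
  plate x [-41.7  40. ] y [-110.7  109.4]
top0 jaw y [-16.9 -16.4 -15.7 -14.6  26.9] x [-11.9  11.3]
   anvil y [-97.  -96.2 -75.  -74.9 -74.8] x [-12.1  11.2]
  rails 47 [17.38047715 19.7443794 ] [-35.58511051  32.0162638 ] -55.7805133087665
  plate x [-40.2  39.5] y [-108.1  110.2]
```

Run:
```python
from gauge import *
a=np.deg2rad(110);Y=np.array([np.cos(a),np.sin(a)]);X=np.array([np.sin(a),-np.cos(a)])
d,P=pts('w7')
gx=P[...,:2]@X-523.4;gy=P[...,:2]@Y+219;z=P[...,2]
c=cv2.resize(d['image'][40:220,215:335],None,fx=4.5,fy=3.3,interpolation=2);cv2.imwrite('pics/w7c.png',c[:,:,::-1])
for s in (-1,1):
    m=(z>15.5)&(z<22)&(s*gx>12)&(s*gx<25)&(gy<-5)&(gy>-72)
    print(s,m.sum(),np.percentile(gx[m],[1,10,50,90,99]).round(1),np.percentile(gy[m],[0,1,3,100]).round(1),np.percentile(z[m],[5,50,95]))
m=(np.abs(gx)<10)&(gy>-70)&(gy<-22);print('bed',np.median(z[m]))
```

```text
-1 225 [-18.8 -18.5 -16.8 -15.3 -14.8] [-69.9 -54.7 -53.7  -5. ] [16.02462039 17.20021887 18.44154203]
1 227 [15.1 15.4 17.1 18.7 19.1] [-54.8 -54.5 -53.5  -5.8] [15.94533319 17.18691342 18.48030383]
bed 13.564242633982133
```

View pics/w7c.png

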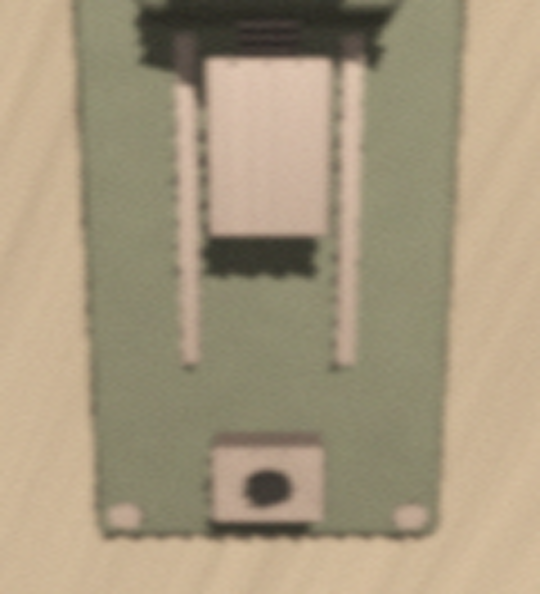

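Findings:

| Item | Gauge coordinate (mm) |
|---|---|
| Anvil face | y = -75.4 |
| Jaw face | y = -17.6 |
| Guide rails | x = ±15 to 19, about 4 mm above the bed, ending at y = -54.7 |

The 34 mm crystal has to sit between the anvil and the rail ends, with its centre near y = -65. Tactile plan: lower it to just above the rails, touch the anvil gently, back off about 1 mm, then set it down.

```bash
cat >> h.py <<'E'
_a=np.deg2rad(110);GY=np.array([np.cos(_a),np.sin(_a)]);GX=np.array([np.sin(_a),-np.cos(_a)])
def g2w(gx,gy,z): return np.r_[GX*(523.4+gx)+GY*(gy-219),z]
def gpos():
    p,_=tool();return (p[:2]@GX-523.4).round(2),(p[:2]@GY+219).round(2),p[2].round(2)
E
python3 - <<'E'
from h import *
print(gpos());rel(g2w(0,-60,60),20)
E
```

```text
(np.float64(1.06), np.float64(-89.06), np.float64(150.99))
t cm [ 9.101 -0.098 -2.9  ] rotvec [ 0.1  -0.04  0.02] tool [ 598.19 -110.11  150.99] yaw y 20.1 tilt [-0.0005  0.0006  0.    ]
```

Request:
{"api": "drive_tool", "payload": {"moves": [1,-0.1,-1,0,0,0,2,0,-1,0,0,0,2.5,0,-0.9,0,0,0,2.5,0,0,0,0,0,1.2,0,0,0,0,0,0,0,0,0,0,0,0,0,0,0,0,0,0,0,0,0,0,0]}}

```text
time: 10.35
tool_pos: [588.8, -84.2, 61.1]
tcp_rot: [57.2, 89.9, -12.7]
ft_force: [-0.2, 0.0, -0.6]
finger_gap: 33.1
```

Run:
```python
from h import *
d=snap('scene','s8');snap('wrist','w8')
print(gpos());rel(g2w(0,-60,-14),20)
c=cv2.resize(d['image'][120:270,220:380],None,fx=4.8,fy=4,interpolation=2);cv2.imwrite('pics/s8c.png',c[:,:,::-1])
P=world(d);hsv=cv2.cvtColor(d['image'],cv2.COLOR_RGB2HSV)
m=(hsv[...,0]>5)&(hsv[...,0]<30)&(hsv[...,1]>140);m[:150]=0;m[:,350:]=0;m[250:]=0;m[:,:240]=0
q=P[m];gx=q[:,:2]@GX-523.4;gy=q[:,:2]@GY+219
k=(q[:,2]>70)&(np.abs(gx)<40)&(np.abs(gy+60)<40)
print(k.sum(),np.percentile(gx[k],[0,2,98,100]).round(1),np.percentile(gy[k],[0,2,98,100]).round(1),np.percentile(q[k,2],[0,2,98,100]).round(1))
```

```text
(np.float64(1.38), np.float64(-61.84), np.float64(61.47))
t cm [ 7.546 -0.16  -0.198] rotvec [ 0.1   0.11 -0.17] tool [589.19 -84.41  61.47] yaw y 20.1 tilt [ 0.0034 -0.0008  0.    ]
133 [-20.6 -19.   14.4  16.4] [-70.8 -68.1 -51.7 -50.8] [ 98.9 100.6 142.6 150.4]
```

View pics/s8c.png

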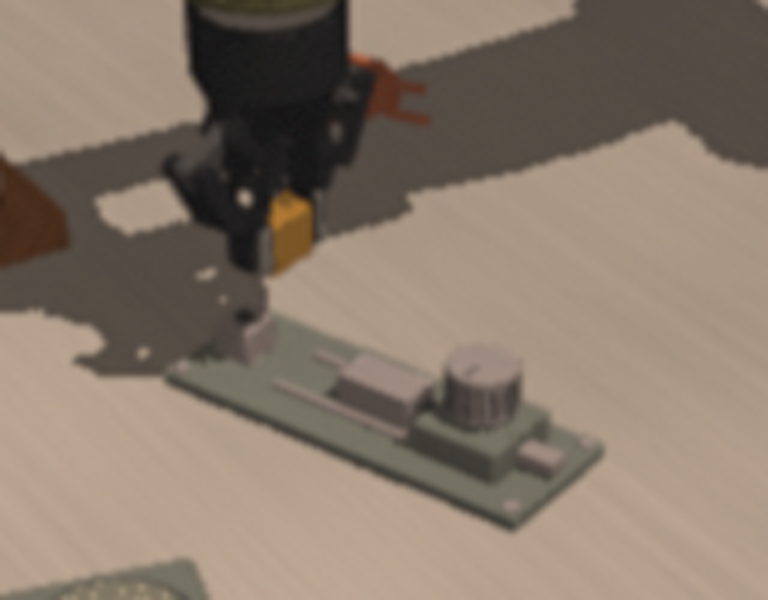

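Request:
{"api": "drive_tool", "payload": {"moves": [2,0,0,0,0,0,2.5,0,0,0,0,0,2,0,-0.1,0,0,0,0.9,0,-0.1,0,0,0,0,0,0,0,0,0,0,0,0,0,0,0,0,0,0,0,0,0]}}

```text
time: 11.03
tool_pos: [588.5, -82.5, -12.7]
tcp_rot: [56.7, 89.8, -13.2]
ft_force: [-0.3, -0.5, -0.1]
finger_gap: 33.7
```

Run:
```python
from h import *
print(gpos());s=sensors.sense();print(s['ft_force'],s['wrist_torque'])
rel(g2w(0,-60,-14),20)
d=snap('scene','s9');print(gpos())
c=cv2.resize(d['image'][150:270,240:380],None,fx=5,fy=5,interpolation=2);cv2.imwrite('pics/s9c.png',c[:,:,::-1])
```

```text
(np.float64(1.43), np.float64(-59.84), np.float64(-12.72))
[-0.3049399  -0.52501425 -0.08480655] [ 0.04206676 -0.02582992  0.00878464]
t cm [ 0.128 -0.144  0.016] rotvec [ 0.11  0.1  -0.15] tool [588.55 -82.52 -12.72] yaw y 20.11 tilt [ 0.003  -0.0007  0.    ]
(np.float64(1.53), np.float64(-59.91), np.float64(-12.6))
```

View pics/s9c.png

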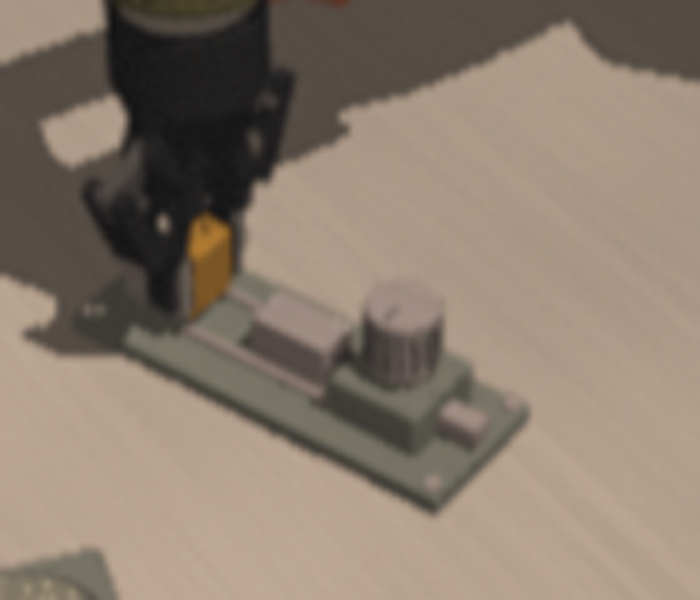

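Request:
{"api": "drive_tool", "payload": {"moves": [0,0,0.2,0,0,0,0,0,0.2,0,0,0,0,0,0,0,0,0,0,0,0,0,0,0]}}

```text
time: 11.42
tool_pos: [588.6, -86.1, -14.3]
tcp_rot: [52.7, 90.0, -17.3]
ft_force: [0.2, -0.4, -2.6]
finger_gap: 33.5
```

Request:
{"api": "drive_tool", "payload": {"moves": [0,0,0.1,0,0,0,0,0,0,0,0,0,0,0,0,0,0,0]}}

```text
time: 11.67
tool_pos: [588.5, -86.8, -14.9]
tcp_rot: [-124.6, 90.0, 165.5]
ft_force: [0.5, -0.2, -1.3]
finger_gap: 33.7
```

Request:
{"api": "drive_tool", "payload": {"moves": [0,0,0.1,0,0,0,0,0,0,0,0,0,0,0,0,0,0,0]}}

```text
time: 11.92
tool_pos: [588.9, -87.7, -14.8]
tcp_rot: [-158.9, 90.0, 131.2]
ft_force: [-0.3, 0.4, -0.3]
finger_gap: 33.6
```

Run:
```python
from h import *
print(gpos());s=sensors.sense();print(s['ft_force'],s['wrist_torque'])
```

```text
(np.float64(-0.0), np.float64(-64.88), np.float64(-14.83))
[-0.26989836  0.41094398 -0.2888897 ] [-0.04933466 -0.04430034  0.00488195]
```

Request:
{"api": "drive_tool", "payload": {"moves": [0,0,0.1,0,0,0,0,0,0,0,0,0,0,0,0,0,0,0]}}

```text
time: 12.17
tool_pos: [589.3, -88.7, -14.8]
tcp_rot: [-89.4, 90.0, -159.3]
ft_force: [-0.3, 0.9, -2.0]
finger_gap: 33.6
```

Request:
{"api": "drive_tool", "payload": {"moves": [0,0,0.1,0,0,0,0,0,0,0,0,0,0,0,0,0,0,0]}}

```text
time: 12.42
tool_pos: [589.6, -89.7, -14.8]
tcp_rot: [-115.5, 90.0, 174.6]
ft_force: [0.3, -0.0, -1.6]
finger_gap: 33.4
```

Run:
```python
from h import *
print(gpos());s=sensors.sense();print(s['ft_force'],s['ft_force'][:2]@GY,s['wrist_torque'])
```

```text
(np.float64(0.01), np.float64(-66.91), np.float64(-14.82))
[ 0.25892318 -0.01487985 -1.55190871] -0.10253942928592398 [-0.00283891 -0.01188365  0.02046113]
```

Request:
{"api": "drive_tool", "payload": {"moves": [0,0,0.1,0,0,0,0,0,0,0,0,0,0,0,0,0,0,0]}}

```text
time: 12.67
tool_pos: [589.8, -90.0, -14.8]
tcp_rot: [-166.2, 90.0, 123.9]
ft_force: [-1.4, 4.7, 1.5]
finger_gap: 33.5
```

Request:
{"api": "drive_tool", "payload": {"moves": [0,0,0.1,0,0,0,0,0,0,0,0,0,0,0,0,0,0,0]}}

```text
time: 12.92
tool_pos: [589.7, -90.0, -14.9]
tcp_rot: [-166.9, 89.9, 123.2]
ft_force: [-4.0, 8.4, 4.5]
finger_gap: 33.7
```

Run:
```python
from h import *
print(gpos());s=sensors.sense();print(s['ft_force'],s['ft_force'][:2]@GY,s['wrist_torque'])
d=snap('scene','s10')
c=cv2.resize(d['image'][150:230,250:330],None,fx=7,fy=7,interpolation=2);c=np.clip(c*1.5,0,255).astype(np.uint8);cv2.imwrite('pics/s10c.png',c[:,:,::-1])
```

```text
(np.float64(-0.02), np.float64(-67.26), np.float64(-14.85))
[-4.0082142   8.37879327  4.53001514] 9.244380201550548 [ 1.29650226  0.61069431 -0.02827266]
```

View pics/s10c.png

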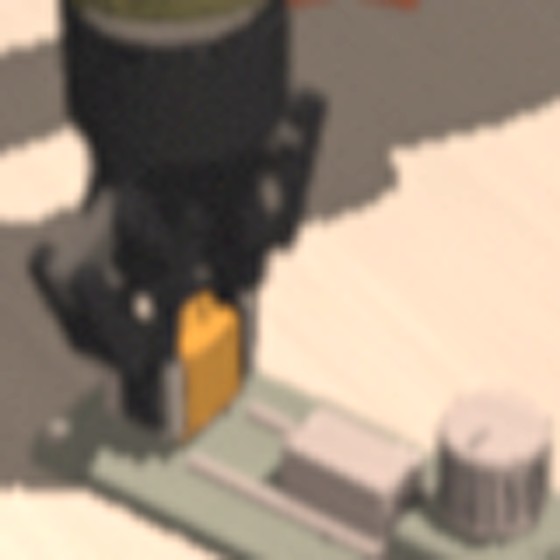

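The crystal touched the anvil at tool y = -67.2, within about 1 mm of the prediction. Backing off 1.2 mm and lowering to the bed by feel.

Request:
{"api": "drive_tool", "payload": {"moves": [0,0,-0.15,0,0,0,0,0,-0.14,0,0,0,0,0,0,0,0,0,0.2,0,0,0,0,0,0.2,0,0,0,0,0,0.1,0,0,0,0,0,0,0,0,0,0,0,0,0,0,0,0,0]}}

```text
time: 13.63
tool_pos: [589.1, -88.8, -20.1]
tcp_rot: [-112.5, 90.0, 177.6]
ft_force: [-0.1, -1.1, -0.7]
finger_gap: 33.1
```

Request:
{"api": "drive_tool", "payload": {"moves": [0.1,0,0,0,0,0,0,0,0,0,0,0,0,0,0,0,0,0]}}

```text
time: 13.88
tool_pos: [589.3, -88.8, -20.8]
tcp_rot: [151.2, 90.0, 81.3]
ft_force: [0.8, 0.4, -0.6]
finger_gap: 33.2
```

Request:
{"api": "drive_tool", "payload": {"moves": [0.1,0,0,0,0,0,0,0,0,0,0,0,0,0,0,0,0,0]}}

```text
time: 14.13
tool_pos: [589.2, -88.7, -21.9]
tcp_rot: [-118.6, 90.0, 171.5]
ft_force: [-0.0, -1.0, -1.5]
finger_gap: 33.7
```

Run:
```python
from h import *
print(gpos());s=sensors.sense();print(s['ft_force'],s['ft_force'][:2]@GY,s['wrist_torque'])
```

```text
(np.float64(-0.04), np.float64(-65.91), np.float64(-21.88))
[-0.03698574 -1.03980138 -1.53558053] -0.964443819393572 [ 0.01931884 -0.0134965  -0.02469461]
```

Request:
{"api": "drive_tool", "payload": {"moves": [0.1,0,0,0,0,0,0,0,0,0,0,0,0,0,0,0,0,0]}}

```text
time: 14.38
tool_pos: [589.5, -88.8, -22.3]
tcp_rot: [54.7, 90.0, -15.1]
ft_force: [-2.7, 0.9, 4.0]
finger_gap: 33.4
```

Request:
{"api": "drive_tool", "payload": {"moves": [0.1,0,0,0,0,0,0,0,0,0,0,0,0,0,0,0,0,0]}}

```text
time: 14.63
tool_pos: [589.5, -88.8, -22.4]
tcp_rot: [26.7, 90.0, -43.2]
ft_force: [-7.8, 1.8, 13.5]
finger_gap: 33.4
```

Bed contact came at reported z = -22.3, as expected for the bed and lower than the rail top would give. Easing up, checking, then releasing.

Request:
{"api": "drive_tool", "payload": {"moves": [-0.15,0,0,0,0,0,0,0,0,0,0,0,0,0,0,0,0,0]}}

```text
time: 14.88
tool_pos: [589.5, -88.8, -22.3]
tcp_rot: [59.9, 90.0, -10.0]
ft_force: [0.1, 0.7, 0.9]
finger_gap: 33.3
```

Request:
{"api": "drive_tool", "payload": {"moves": [0,0,0,0,0,0,0,0,0,0,0,0,0,0,0,0,0,0,0,0,0,0,0,0,0,0,0,0,0,0,0,0,0,0,0,0], "hand": 6}}

```text
time: 15.38
tool_pos: [589.2, -88.7, -22.4]
tcp_rot: [-127.5, 90.0, 162.6]
ft_force: [-0.4, 0.6, -0.3]
finger_gap: 59.9
```

Run:
```python
from h import *
print(gpos());s=sensors.sense();print(s['ft_force'],s['wrist_torque'])
d=snap('wrist','w11')
P=world(d);hsv=cv2.cvtColor(d['image'],cv2.COLOR_RGB2HSV)
m=(hsv[...,0]>5)&(hsv[...,0]<30)&(hsv[...,1]>120)
q=P[m];gx=q[:,:2]@GX-523.4;gy=q[:,:2]@GY+219
k=(q[:,2]>45)&(q[:,2]<53)&(np.abs(gx)<30)&(np.abs(gy+65)<20)
print(k.sum(),np.percentile(gx[k],[0,2,98,100]).round(1),np.percentile(gy[k],[0,2,98,100]).round(1),np.median(q[k,2]))
c=cv2.resize(d['image'],None,fx=1.4,fy=1.4);cv2.imwrite('pics/w11b.png',np.clip(c*1.4,0,255).astype(np.uint8)[:,:,::-1])
```

```text
(np.float64(-0.03), np.float64(-65.91), np.float64(-22.4))
[-0.37487218  0.5776871  -0.2755778 ] [-0.00970223  0.0199365  -0.01923903]
3205 [-17.6 -16.7  15.7  29.6] [-74.5 -73.5 -56.1 -55.6] 48.97422784992935
```

View pics/w11b.png

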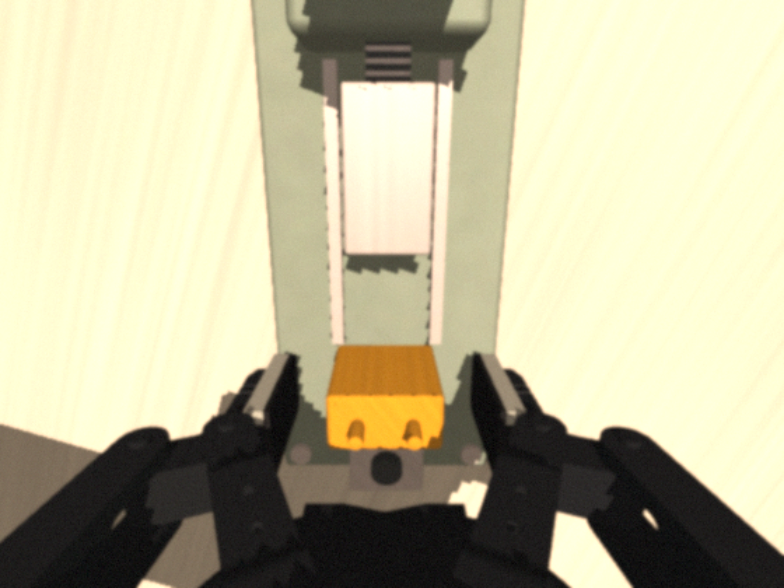

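The crystal stands upright between the rail ends and the anvil: centred at x ≈ -0.5, y ≈ -65, top at z 49, no fingers touching. Now retreat upward and go over the thimble, turning the tool to yaw +110 so that one grasp covers the whole turn.

Request:
{"api": "drive_tool", "payload": {"moves": [-1,0,0,0,0,0,-2.5,0,0,0,0,0,-3.5,0,0,0,0,0,-3.5,0,0,0,0,0,-1.5,0,-1,0,0,0,0,0,-3,0,0,0,0,0,-3.5,0,0,0,0,0,-3.2,0,0,0,0,0,-1.6,0,0,0,0,0,-0.5,0,0,0,0,0,0,0,0,0,0,0,0,0,0,0]}}

```text
time: 16.43
tool_pos: [545.8, 31.0, 98.4]
tcp_rot: [43.8, 89.9, -26.0]
ft_force: [0.4, -0.4, -0.7]
finger_gap: 60.1
```

Run:
```python
from h import *
print(gpos());d=snap('wrist','w12')
P=world(d);hsv=cv2.cvtColor(d['image'],cv2.COLOR_RGB2HSV)
m=(P[...,2]>74)&(P[...,2]<83);q=P[m];gx=q[:,:2]@GX-523.4;gy=q[:,:2]@GY+219
k=np.hypot(gx,gy-62)<25;print(k.sum(),cv2.minEnclosingCircle(np.stack([gx[k],gy[k]],1).astype(np.float32)),np.median(q[k,2]))
d=snap('scene','s12');c=cv2.resize(d['image'][150:270,240:380],None,fx=5,fy=5,interpolation=2);cv2.imwrite('pics/s12c.png',c[:,:,::-1])
```

```text
(np.float64(0.11), np.float64(61.48), np.float64(98.39))
2091 ((0.3173973262310028, 62.727935791015625), 18.277910232543945) 79.14951327148341
```

View pics/s12c.png

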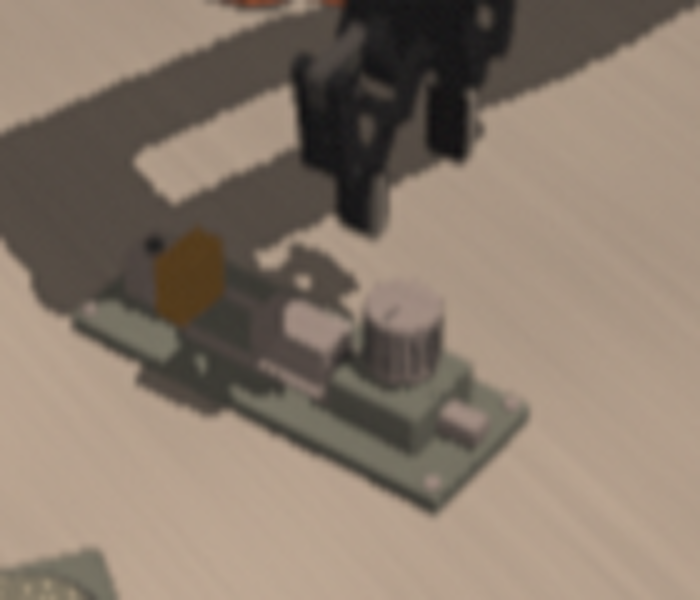

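View pics/w12.png

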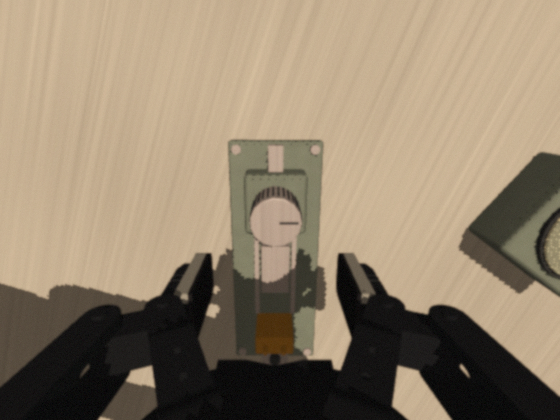

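Request:
{"api": "drive_tool", "payload": {"moves": [0,0,-0.05,-7,0,0,0,0,0,-7,0,0,0,0,0,-7,0,0,0,0,0,-7,0,0,0,0,0,-7,0,0,0,0,0,-7,0,0,0,0,0,-7,0,0,0,0,0,-7,0,0,0,0,0,-7,0,0,0,0,0,-7,0,0,0,0,0,-7,0,0,0,0,0,-7,0,0,0,0,0,-6,0,0,1,0,0,0,0,0,2.5,0,0,0,0,0,2,0,0,0,0,0,0,0,0,0,0,0,0,0,0,0,0,0]}}

```text
time: 18.03
tool_pos: [543.5, 31.4, 40.9]
tcp_rot: [159.1, 89.8, 179.0]
ft_force: [0.5, -0.7, 0.6]
finger_gap: 59.6
```

Run:
```python
from tip import *
print(gpos());rel(g2w(0.3,62.2,0),110)
d=tips('w13')
```

```text
(np.float64(-1.91), np.float64(62.56), np.float64(40.91))
t cm [ 4.09  -0.042  0.236] rotvec [-0.08 -0.21 -0.08] tool [543.54  31.36  40.91] yaw y 109.92 tilt [-0.004   0.0001  0.    ]
side -1 tip x [-38.  -25.4 -10.2] y -17.6 -9.0 z -12.9 -3.6
side 1 tip x [-38.  -23.2 -10. ] y 8.8 17.3 z -13.0 -3.9
```

View pics/w13.png

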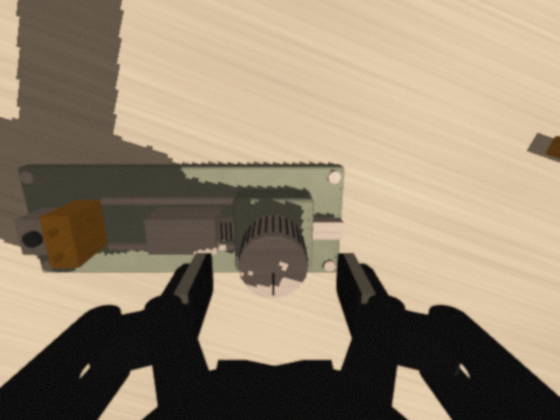

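Request:
{"api": "drive_tool", "payload": {"moves": [1.5,0,0,0,0,0,1.5,0,0,0,0,0,0.8,0,0,0,0,0,0,0,0,0,0,0,0,0,0,0,0,0,0,0,0,0,0,0]}}

```text
time: 18.58
tool_pos: [546.2, 31.9, 6.1]
tcp_rot: [-21.9, 89.9, -1.8]
ft_force: [0.2, -0.0, 0.2]
finger_gap: 60.2
```

Run:
```python
from h import *
print(gpos(),sensors.sense()['ft_force']);rel(g2w(0.3,62.2,0),110)
```

```text
(np.float64(0.74), np.float64(62.12), np.float64(6.08)) [ 0.24054522 -0.01103953  0.15645121]
t cm [ 0.607  0.008 -0.045] rotvec [0.09 0.1  0.04] tool [546.18  31.85   6.08] yaw y 110.09 tilt [ 0.0019 -0.0001  0.    ]
```

Request:
{"api": "drive_tool", "payload": {"moves": [0.5,0,-0.05,0,0,0,0,0,0,0,0,0,0,0,0,0,0,0,0,0,0,0,0,0,0,0,0,0,0,0,0,0,0,0,0,0], "hand": 3, "grip_force": 60}}

```text
time: 19.08
tool_pos: [545.2, 31.1, 0.2]
tcp_rot: [-59.4, 89.9, -39.3]
ft_force: [-0.5, -6.1, 4.0]
finger_gap: 34.7
```

```bash
cat > t.py <<'E'
from h import *
s=sensors.sense();print(gpos(),'t',s['time'],'F',s['ft_force'].round(2),'T',s['wrist_torque'].round(4),'gap',round(s['finger_gap'],1))
_,Rr=tool();print('yaw',np.rad2deg(np.arctan2(Rr[1,1],Rr[0,1])).round(2),'j6',s['joint_pos'][5].round(2),'eff6',s['joint_efforts'][5].round(4))
E
python3 t.py
```

```text
(np.float64(-0.44), np.float64(61.81), np.float64(0.24)) t 19.0833 F [-0.52 -6.13  3.98] T [-0.8017  0.0812 -0.0057] gap 34.7
yaw 110.1 j6 -112.16 eff6 -0.0
```

Request:
{"api": "drive_tool", "payload": {"moves": [0,0,0,3,0,0,0,0,0,3,0,0,0,0,0,3,0,0,0,0,0,3,0,0,0,0,0,3,0,0,0,0,0,3,0,0,0,0,0,2,0,0]}}

```text
time: 19.67
tool_pos: [545.1, 31.6, 0.3]
tcp_rot: [-13.7, 89.9, -13.7]
ft_force: [-0.7, -3.1, 4.3]
finger_gap: 34.9
```

```bash
python3 t.py
```

```text
(np.float64(-0.34), np.float64(62.23), np.float64(0.27)) t 19.6667 F [-0.68 -3.15  4.34] T [-0.5283  0.0595  0.0937] gap 34.9
yaw 89.95 j6 -92.0 eff6 -0.3715
```

Request:
{"api": "drive_tool", "payload": {"moves": [0,0,0,3,0,0,0,0,0,3,0,0,0,0,0,3,0,0,0,0,0,3,0,0,0,0,0,3,0,0,0,0,0,3,0,0,0,0,0,3,0,0,0,0,0,3,0,0,0,0,0,3,0,0,0,0,0,3,0,0,0,0,0,3,0,0,0,0,0,3,0,0,0,0,0,3,0,0,0,0,0,3,0,0,0,0,0,3,0,0,0,0,0,3,0,0,0,0,0,3,0,0,0,0,0,3,0,0,0,0,0,3,0,0,0,0,0,3,0,0]}}

```text
time: 21.33
tool_pos: [545.8, 32.6, 0.3]
tcp_rot: [88.6, 89.8, 28.5]
ft_force: [2.8, 1.2, 1.4]
finger_gap: 34.8
```

```bash
python3 t.py
python3 - <<'E'
from h import *
d=snap('scene','s14');c=cv2.resize(d['image'][150:270,240:380],None,fx=5,fy=5,interpolation=2);cv2.imwrite('pics/s14c.png',c[:,:,::-1])
d=snap('top','t14');P=world(d);gx=P[...,:2]@GX-523.4;gy=P[...,:2]@GY+219;z=P[...,2]
m=(z>33)&(z<41)&(np.abs(gx)<14)&(gy<30)&(gy>-56);print(m.sum(),np.percentile(gy[m],[0,2,5]) if m.sum() else 0)
E
```

```text
(np.float64(0.63), np.float64(63.0), np.float64(0.29)) t 21.3333 F [2.82 1.15 1.44] T [ 0.2331 -0.5279  0.1033] gap 34.8
yaw 29.98 j6 -32.02 eff6 -1.1897
88 [-55.95595209 -42.3787142  -36.80392128]
```

View pics/s14c.png

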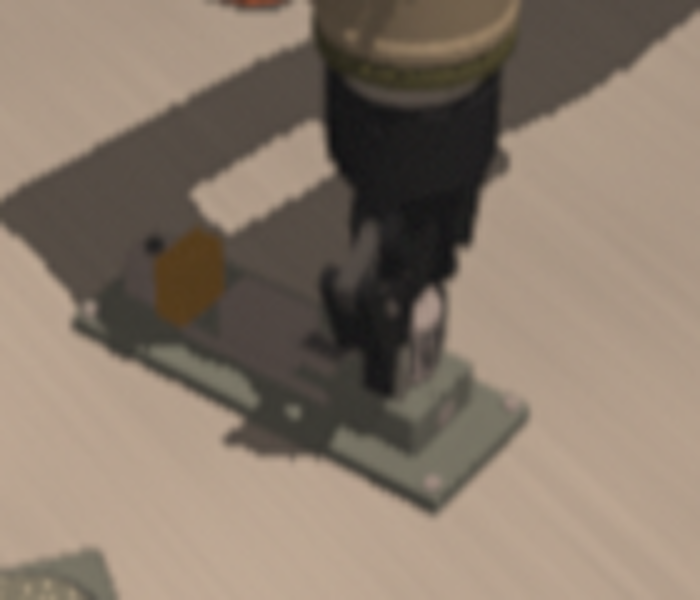

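The jaw is advancing as expected: torque is about 0.10, against 0.12 nominal for free running. Continuing towards the contact.

Request:
{"api": "drive_tool", "payload": {"moves": [0,0,0,3,0,0,0,0,0,3,0,0,0,0,0,3,0,0,0,0,0,3,0,0,0,0,0,3,0,0,0,0,0,3,0,0,0,0,0,3,0,0,0,0,0,3,0,0,0,0,0,3,0,0,0,0,0,3,0,0,0,0,0,3,0,0,0,0,0,3,0,0,0,0,0,3,0,0,0,0,0,3,0,0,0,0,0,3,0,0,0,0,0,3,0,0,0,0,0,0,0,0]}}

```text
time: 22.85
tool_pos: [546.8, 32.6, 0.4]
tcp_rot: [123.8, 89.7, 15.9]
ft_force: [8.8, 4.3, -4.1]
finger_gap: 34.8
```

```bash
python3 t.py
python3 - <<'E'
from h import *
d=snap('scene','s15');c=cv2.resize(d['image'][170:250,250:350],None,fx=7,fy=7,interpolation=2);cv2.imwrite('pics/s15c.png',np.clip(c*1.7,0,255).astype(np.uint8)[:,:,::-1])
d=snap('top','t15');P=world(d);gx=P[...,:2]@GX-523.4;gy=P[...,:2]@GY+219;z=P[...,2]
m=(z>33)&(z<41)&(np.abs(gx)<14)&(gy<30)&(gy>-56);print(m.sum(),np.percentile(gy[m],[0,2,5]) if m.sum() else 0)
E
```

```text
(np.float64(1.6), np.float64(62.63), np.float64(0.38)) t 22.85 F [ 8.8   4.26 -4.08] T [ 0.4999 -1.5574  0.1208] gap 34.8
yaw -17.95 j6 15.91 eff6 1.2824
129 [-55.87802388 -49.66660192 -48.92306403]
```

View pics/s15c.png

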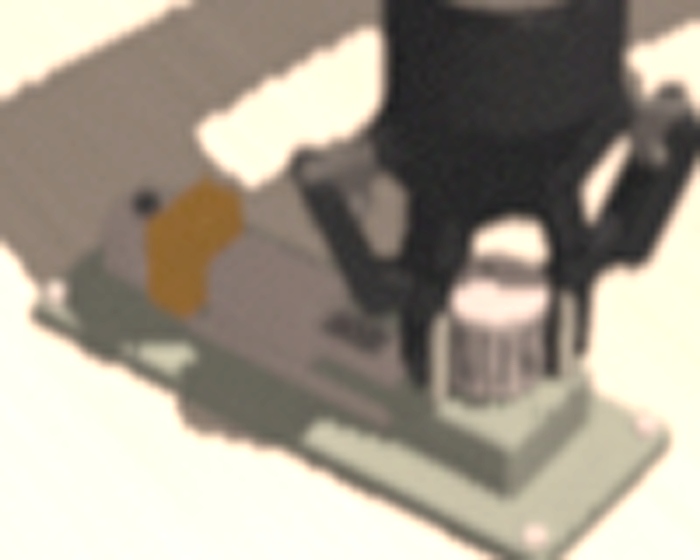

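Request:
{"api": "drive_tool", "payload": {"moves": [0,0.05,-0.03,0,0,0,0,0.04,-0.03,2,0,0,0,0,0,2,0,0,0,0,0,2,0,0,0,0,0,2,0,0,0,0,0,2,0,0,0,0,0,2,0,0,0,0,0,0,0,0]}}

```text
time: 23.62
tool_pos: [547.1, 32.5, 0.3]
tcp_rot: [134.2, 89.8, 14.3]
ft_force: [4.8, 0.5, 0.2]
finger_gap: 34.5
```

```bash
python3 t.py
```

```text
(np.float64(1.79), np.float64(62.48), np.float64(0.3)) t 23.6167 F [4.77 0.52 0.2 ] T [ 0.1996 -0.9332  0.0658] gap 34.5
yaw -29.89 j6 27.88 eff6 0.8938
```

Request:
{"api": "drive_tool", "payload": {"moves": [0,0,0,2,0,0,0,0,0,2,0,0,0,0,0,2,0,0,0,0,0,2,0,0,0,0,0,0,0,0]}}

```text
time: 24.03
tool_pos: [547.2, 32.4, 0.3]
tcp_rot: [137.1, 89.8, 9.2]
ft_force: [5.9, 2.0, -0.3]
finger_gap: 34.8
```

```bash
python3 t.py
```

```text
(np.float64(1.9), np.float64(62.3), np.float64(0.3)) t 24.0333 F [ 5.93  2.03 -0.3 ] T [ 0.1224 -1.0578  0.1032] gap 34.8
yaw -37.89 j6 35.88 eff6 0.8937
```

Request:
{"api": "drive_tool", "payload": {"moves": [0,0,0,2,0,0,0,0,0,2,0,0,0,0,0,0,0,0]}}

```text
time: 24.28
tool_pos: [547.3, 32.4, 0.3]
tcp_rot: [139.7, 89.8, 7.8]
ft_force: [6.2, 1.7, -1.1]
finger_gap: 34.8
```

```bash
python3 t.py
```

```text
(np.float64(1.96), np.float64(62.23), np.float64(0.32)) t 24.2833 F [ 6.18  1.67 -1.08] T [ 0.0813 -1.0155  0.1626] gap 34.8
yaw -41.89 j6 39.88 eff6 0.8901
```

Request:
{"api": "drive_tool", "payload": {"moves": [0,0,0,2,0,0,0,0,0,2,0,0,0,0,0,0,0,0]}}

```text
time: 24.53
tool_pos: [547.3, 32.3, 0.3]
tcp_rot: [142.0, 89.8, 6.1]
ft_force: [6.7, -0.8, -0.2]
finger_gap: 35.0
```

```bash
python3 t.py
```

```text
(np.float64(1.97), np.float64(62.16), np.float64(0.3)) t 24.5333 F [ 6.66 -0.8  -0.24] T [ 0.0084 -1.0966  0.1275] gap 35.0
yaw -45.89 j6 43.88 eff6 0.9326
```

Request:
{"api": "drive_tool", "payload": {"moves": [0,0,0,2,0,0,0,0,0,2,0,0,0,0,0,0,0,0]}}

```text
time: 24.78
tool_pos: [547.4, 32.2, 0.3]
tcp_rot: [143.9, 89.8, 4.0]
ft_force: [6.8, -0.2, -1.3]
finger_gap: 34.8
```

```bash
python3 t.py
```

```text
(np.float64(2.0), np.float64(62.06), np.float64(0.31)) t 24.7833 F [ 6.78 -0.16 -1.27] T [-0.0535 -1.1755  0.2218] gap 34.8
yaw -49.89 j6 47.87 eff6 0.9391
```

Request:
{"api": "drive_tool", "payload": {"moves": [0,0,0,2,0,0,0,0,0,0,0,0]}}

```text
time: 24.95
tool_pos: [547.4, 32.2, 0.3]
tcp_rot: [145.4, 89.8, 3.5]
ft_force: [7.3, 0.1, -1.7]
finger_gap: 34.9
```

```bash
python3 t.py
```

```text
(np.float64(1.99), np.float64(62.03), np.float64(0.31)) t 24.95 F [ 7.31  0.06 -1.67] T [-0.044  -1.2264  0.1221] gap 34.9
yaw -51.88 j6 49.86 eff6 0.8015
```

Request:
{"api": "drive_tool", "payload": {"moves": [0,0,0,2,0,0,0,0,0,0,0,0]}}

```text
time: 25.12
tool_pos: [547.4, 32.2, 0.4]
tcp_rot: [146.4, 89.8, 2.6]
ft_force: [7.3, 0.7, -2.1]
finger_gap: 34.8
```

```bash
python3 t.py
```

```text
(np.float64(2.03), np.float64(61.98), np.float64(0.35)) t 25.1167 F [ 7.26  0.65 -2.1 ] T [-0.0894 -1.1936  0.2059] gap 34.8
yaw -53.88 j6 51.86 eff6 0.8004
```

Request:
{"api": "drive_tool", "payload": {"moves": [0,0,0,2,0,0,0,0,0,0,0,0]}}

```text
time: 25.28
tool_pos: [547.5, 32.1, 0.3]
tcp_rot: [147.7, 89.8, 1.8]
ft_force: [7.3, 0.0, -1.9]
finger_gap: 34.4
```

```bash
python3 t.py
```

```text
(np.float64(2.05), np.float64(61.96), np.float64(0.35)) t 25.2833 F [ 7.29  0.05 -1.87] T [-0.1157 -1.1528  0.2239] gap 34.4
yaw -55.88 j6 53.86 eff6 0.8004
```

Torque has stepped to about 0.18, so the play is being pushed out. Continuing in small steps and watching for the climb to 0.40.

Request:
{"api": "drive_tool", "payload": {"moves": [0,0,0,2,0,0,0,0,0,1,0,0,0,0,0,0,0,0]}}

```text
time: 25.53
tool_pos: [547.5, 32.1, 0.4]
tcp_rot: [149.2, 89.8, 0.4]
ft_force: [6.3, -1.2, -2.2]
finger_gap: 34.8
```

```bash
python3 t.py
```

```text
(np.float64(2.06), np.float64(61.87), np.float64(0.35)) t 25.5333 F [ 6.28 -1.19 -2.18] T [-0.1601 -1.2747  0.1789] gap 34.8
yaw -58.84 j6 56.82 eff6 0.6396
```

Request:
{"api": "drive_tool", "payload": {"moves": [0,0,0,2,0,0,0,0,0,1,0,0,0,0,0,0,0,0]}}

```text
time: 25.78
tool_pos: [547.5, 32.0, 0.4]
tcp_rot: [150.4, 89.8, -1.5]
ft_force: [7.2, -1.1, -1.9]
finger_gap: 35.2
```

```bash
python3 t.py
```

```text
(np.float64(2.07), np.float64(61.8), np.float64(0.36)) t 25.7833 F [ 7.23 -1.12 -1.87] T [-0.1441 -1.2373  0.147 ] gap 35.2
yaw -61.83 j6 59.82 eff6 0.639
```

Request:
{"api": "drive_tool", "payload": {"moves": [0,0,0,2,0,0,0,0,0,1,0,0,0,0,0,0,0,0]}}

```text
time: 26.03
tool_pos: [547.6, 31.9, 0.3]
tcp_rot: [151.7, 89.8, -3.2]
ft_force: [7.6, -1.5, -2.5]
finger_gap: 34.9
```

```bash
python3 t.py
```

```text
(np.float64(2.07), np.float64(61.74), np.float64(0.33)) t 26.0333 F [ 7.59 -1.47 -2.52] T [-0.2575 -1.2716  0.2793] gap 34.9
yaw -64.82 j6 62.81 eff6 0.7653
```

Request:
{"api": "drive_tool", "payload": {"moves": [0,0,0,0,0,0]}}

```text
time: 26.12
tool_pos: [547.6, 32.0, 0.4]
tcp_rot: [151.5, 89.8, -3.3]
ft_force: [7.6, -1.0, -2.1]
finger_gap: 34.7
```

```bash
python3 t.py
```

```text
(np.float64(2.09), np.float64(61.75), np.float64(0.36)) t 26.1167 F [ 7.63 -0.99 -2.09] T [-0.2446 -1.2802  0.3496] gap 34.7
yaw -64.76 j6 62.75 eff6 0.3933
```

Request:
{"api": "drive_tool", "payload": {"moves": [0,0,0,2,0,0,0,0,0,0,0,0]}}

```text
time: 26.28
tool_pos: [547.6, 31.9, 0.4]
tcp_rot: [153.0, 89.8, -3.9]
ft_force: [8.4, -1.1, -1.4]
finger_gap: 35.2
```

```bash
python3 t.py
```

```text
(np.float64(2.07), np.float64(61.7), np.float64(0.36)) t 26.2833 F [ 8.39 -1.05 -1.36] T [-0.2752 -1.2509  0.4194] gap 35.2
yaw -66.86 j6 64.85 eff6 1.0033
```

Request:
{"api": "drive_tool", "payload": {"moves": [0,0,0,0,0,0]}}

```text
time: 26.37
tool_pos: [547.6, 31.9, 0.4]
tcp_rot: [152.5, 89.8, -4.3]
ft_force: [7.5, -1.5, -2.0]
finger_gap: 34.7
```

```bash
python3 t.py
```

```text
(np.float64(2.06), np.float64(61.73), np.float64(0.35)) t 26.3667 F [ 7.48 -1.5  -2.04] T [-0.2657 -1.3138  0.3533] gap 34.7
yaw -66.76 j6 64.75 eff6 0.5413
```

Request:
{"api": "drive_tool", "payload": {"moves": [0,0,0,1.5,0,0,0,0,0,0,0,0]}}

```text
time: 26.53
tool_pos: [547.6, 31.9, 0.4]
tcp_rot: [153.2, 89.8, -5.1]
ft_force: [8.2, -1.2, -2.4]
finger_gap: 35.0
```

```bash
python3 t.py
```

```text
(np.float64(2.08), np.float64(61.68), np.float64(0.36)) t 26.5333 F [ 8.16 -1.19 -2.43] T [-0.2782 -1.2772  0.4286] gap 35.0
yaw -68.33 j6 66.32 eff6 0.8563
```

Request:
{"api": "drive_tool", "payload": {"moves": [0,0,0,0,0,0]}}

```text
time: 26.62
tool_pos: [547.6, 31.9, 0.4]
tcp_rot: [153.2, 89.8, -5.1]
ft_force: [7.8, -1.0, -2.2]
finger_gap: 34.9
```

```bash
python3 t.py
```

```text
(np.float64(2.08), np.float64(61.67), np.float64(0.37)) t 26.6167 F [ 7.81 -0.95 -2.23] T [-0.2379 -1.2608  0.3545] gap 34.9
yaw -68.25 j6 66.24 eff6 0.5122
```

Request:
{"api": "drive_tool", "payload": {"moves": [0,0,0,0,0,0]}}

```text
time: 26.7
tool_pos: [547.6, 31.9, 0.3]
tcp_rot: [153.0, 89.8, -5.2]
ft_force: [8.7, -1.6, -2.4]
finger_gap: 34.8
```

```bash
python3 t.py
```

```text
(np.float64(2.05), np.float64(61.68), np.float64(0.34)) t 26.7 F [ 8.66 -1.6  -2.39] T [-0.2887 -1.3012  0.3507] gap 34.8
yaw -68.24 j6 66.24 eff6 0.4071
```

Request:
{"api": "drive_tool", "payload": {"moves": [0,0,0,1,0,0,0,0,0,1,0,0]}}

```text
time: 26.87
tool_pos: [547.6, 31.8, 0.4]
tcp_rot: [154.6, 89.8, -5.7]
ft_force: [9.0, -2.0, -2.6]
finger_gap: 34.9
```

```bash
python3 t.py
```

```text
(np.float64(2.06), np.float64(61.64), np.float64(0.35)) t 26.8667 F [ 8.96 -1.95 -2.64] T [-0.3261 -1.2703  0.4053] gap 34.9
yaw -70.28 j6 68.27 eff6 -0.1192
```

Request:
{"api": "drive_tool", "payload": {"moves": [0,0,0,0,0,0]}}

```text
time: 26.95
tool_pos: [547.6, 31.8, 0.3]
tcp_rot: [154.1, 89.8, -6.2]
ft_force: [8.0, -2.0, -2.6]
finger_gap: 34.8
```

```bash
python3 t.py
```

```text
(np.float64(2.05), np.float64(61.62), np.float64(0.34)) t 26.95 F [ 8.01 -2.03 -2.58] T [-0.3233 -1.2517  0.3712] gap 34.8
yaw -70.31 j6 68.3 eff6 0.7813
```

Request:
{"api": "drive_tool", "payload": {"moves": [0,0,0,0,0,0]}}

```text
time: 27.03
tool_pos: [547.6, 31.8, 0.3]
tcp_rot: [154.7, 89.8, -5.6]
ft_force: [8.4, -2.3, -2.4]
finger_gap: 35.0
```

```bash
python3 t.py
```

```text
(np.float64(2.06), np.float64(61.62), np.float64(0.35)) t 27.0333 F [ 8.43 -2.27 -2.38] T [-0.3501 -1.3051  0.3432] gap 35.0
yaw -70.25 j6 68.24 eff6 0.4825
```

Request:
{"api": "drive_tool", "payload": {"moves": [0,0,0,0,0,0]}}

```text
time: 27.12
tool_pos: [547.6, 31.9, 0.3]
tcp_rot: [154.3, 89.8, -6.0]
ft_force: [8.4, -2.1, -2.4]
finger_gap: 34.4
```

```bash
python3 t.py
```

```text
(np.float64(2.06), np.float64(61.64), np.float64(0.34)) t 27.1167 F [ 8.39 -2.06 -2.37] T [-0.2911 -1.3022  0.3598] gap 34.4
yaw -70.24 j6 68.23 eff6 0.4056
```

The torque stays flat at about 0.37 Nm through another 3.5° of turn. My free-running readings were about 0.02 low, so this is the clutch slipping at roughly 0.40. No more than about 5° of the 14° slip allowance is used. Stopping here, letting go and retreating.

Request:
{"api": "drive_tool", "payload": {"moves": [0,0,0,0,0,0,0,0,0,0,0,0,0,0,0,0,0,0,0,0,0,0,0,0,0,0,0,0,0,0,0,0,0,0,0,0], "hand": 6.5}}

```text
time: 27.62
tool_pos: [545.4, 32.1, -0.5]
tcp_rot: [-33.3, 90.0, 166.3]
ft_force: [0.1, -0.8, 0.1]
finger_gap: 64.9
```

Request:
{"api": "drive_tool", "payload": {"moves": [-1,0,0,0,0,0,-2,0,0,0,0,0,-3,0,0,0,0,0,-3,0,0,0,0,0,-3,0,0,0,0,0,-1,0,0,0,0,0,0,0,0,0,0,0,0,0,0,0,0,0]}}

```text
time: 28.28
tool_pos: [546.1, 32.1, 130.4]
tcp_rot: [160.0, 89.9, -0.4]
ft_force: [0.9, 0.4, -0.9]
finger_gap: 65.2
```

```bash
python3 t.py
python3 - <<'E'
from h import *
d=snap('wrist','w20');P=world(d);gx=P[...,:2]@GX-523.4;gy=P[...,:2]@GY+219;z=P[...,2]
cv2.imwrite('pics/w20b.png',np.clip(d['image']*1.5,0,255).astype(np.uint8)[:,:,::-1])
d=snap('scene','s20');c=cv2.resize(d['image'][160:260,240:360],None,fx=6,fy=6,interpolation=2);cv2.imwrite('pics/s20c.png',np.clip(c*1.4,0,255).astype(np.uint8)[:,:,::-1])
for n in ('w20','s20'):
    d=pickle.load(open(n+'.pkl','rb'));P=world(d);gx=P[...,:2]@GX-523.4;gy=P[...,:2]@GY+219;z=P[...,2]
    hsv=cv2.cvtColor(d['image'],cv2.COLOR_RGB2HSV);b=(hsv[...,0]>5)&(hsv[...,0]<30)&(hsv[...,1]>120)
    k=b&(z>45)&(z<53)&(np.abs(gx)<30)&(np.abs(gy+65)<25)
    if k.sum()>5: print(n,'crystal',k.sum(),np.percentile(gx[k],[1,99]).round(1),np.percentile(gy[k],[1,99]).round(1),np.median(z[k]),z[k].std())
    k=~b&(z>35)&(z<43)&(np.abs(gx)<11)&(gy<10)&(gy>-80)
    if k.sum()>5: print('jaw',np.percentile(gy[k],[1,5,99]).round(1))
E
```

```text
(np.float64(0.78), np.float64(62.35), np.float64(130.38)) t 28.2833 F [ 0.89  0.4  -0.93] T [-0.0301  0.0155  0.0511] gap 65.2
yaw -70.38 j6 68.37 eff6 -0.0011
w20 crystal 771 [-16.5  16.3] [-75.2 -57.2] 48.93770469200963 1.1109369447850506
jaw [-56.8 -54.9 -13.7]
s20 crystal 62 [-15.4  14.9] [-75.2 -58.1] 49.49718360197426 1.6501000445623972
jaw [-60.7 -58.3 -14.2]
```

View pics/w20b.png

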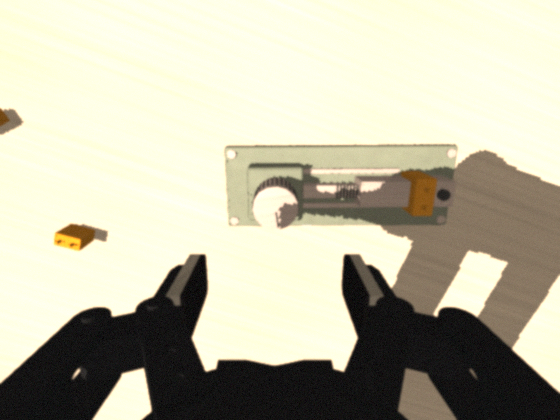

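View pics/s20c.png

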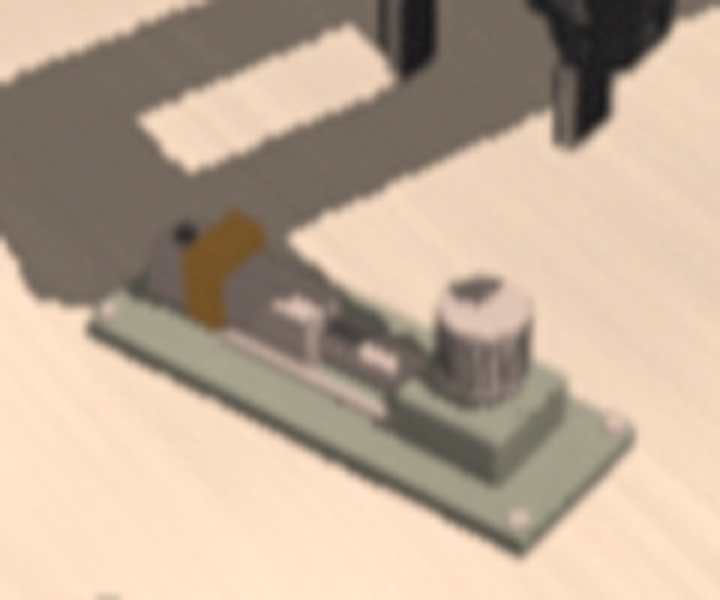

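The crystal is clamped and upright. One check before handing in: the thimble's mark, to make sure the plateau was the clutch and not the pads slipping on the thimble.

Run:
```python
from h import *
for n,(r0,r1,c0,c1) in {'w12':(180,260,235,315),'w20':(160,240,235,315)}.items():
    d=pickle.load(open(n+'.pkl','rb'))
    c=cv2.resize(d['image'][r0:r1,c0:c1],None,fx=5,fy=5,interpolation=2).astype(float)
    cv2.imwrite('pics/%sk.png'%n,np.clip(c*1.2,0,255).astype(np.uint8)[:,:,::-1])
a=cv2.imread('pics/w12k.png');b=cv2.imread('pics/w20k.png');cv2.imwrite('pics/kk.png',np.hstack([a,b]))
print(d['state']['tcp_rot'])
```

```text
[160.02724676  89.90692645  -0.35720961]
```

View pics/kk.png

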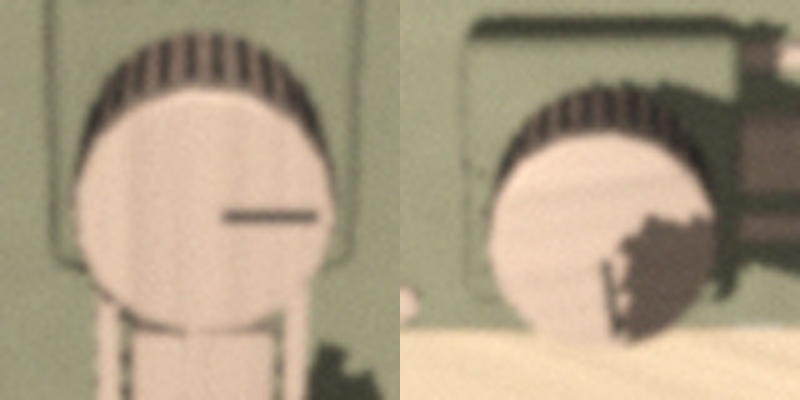

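The mark started at world +20° and now lies at about -152°. That is 172° of turn plus the expected 7 to 8° of spring-back, against 180.3° turned. The pads did not slip, so the plateau was the clutch. Handing in.

Run:
```python
from h import *
r.hand_in();print(sensors.sense()['time'])
```

```text
the job is handed in; nothing more can be done
the job is handed in; nothing more can be done
```

I stood the largest brass crystal on the gauge bed against the anvil, turned the thimble 180° clockwise in one grasp until the clutch slipped, let go, backed off and handed the job in at about 28 s. No verdict came back.

**Last checks**
- **Crystal:** upright, top at z ≈ 49 mm, x within 0.5 mm of the jaws' middle line, at gauge y -75 to -57. In both camera views the jaw and anvil are closed on it.
- **Clutch:** torque rose from 0.10 to 0.18 Nm while the play was pushed out. It then climbed and held at about 0.37 Nm through the last 3.5° of turn. I read that as the clutch slipping, with at most about 5° of its 14° slip allowance used.
- **Thimble mark:** it ended 172° from its start, which with about 8° of spring-back matches the turn, so the pads did not slip.
- **Bystanders:** the arm kept clear of them; I did not measure them again at the end.

**What failed or disagreed**
- **Fingertip position:** the fingertips sit about 45 mm short of where the text puts the TCP. Because of this my first grasp closed on air above the crystal without moving it. Two cameras and the touch on the bed confirmed the offset, and I worked with it from then on.
- **Single grasp:** the text says to regrasp at least once, but the wrist had enough range to do the whole turn in one grasp.
- **Clamping force:** I had no direct reading of the force on the crystal. That it passed 15 N, and that at least 2.5 N remains after letting go, is inferred from the torque and the views.

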